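# Stir the desiccant and load the board drying rail

## Robot

A 6-joint arm with a two-finger parallel gripper is mounted at the origin on the work surface. World frame = base frame: x ahead of the robot, y to its left, z up, the work surface at z = 0. Lengths are in m, angles in rad, forces in N, time in s.
With the tool pointing down it reaches from about 0.375 to 0.925 m from the base axis. Payload 5.7 kg.
Tool frame: the origin (TCP) lies at the very end of the fingers, on their centre line; the grasp point (between the pads) lies 19 mm behind it; z points along the fingers, y is the line along which they close (so a half turn about z gives the same grasp; the last joint's range is limited). The gripper opens to 85 mm and grips with 20 to 120 N. Pads are 22 mm wide; open, the fingers measure 114 mm over their backs; the gripper's body (76 mm by 85 mm) begins 54 mm behind the grasp point. The pads swing forward as they close: fully open they stand 13 mm farther back than shut.
Start: joints at [1.139, 0.359, 1.51, -0, 1.272, -0.115], TCP at [0.187, 0.57, 0.201] pointing down, gripper open.
Joint ranges: [-2.97, 2.97], [-1.01, 2.36], [0.21, 2.38], [-0.96, 4.11], [0.2, 2.71], [-2.98, 2.98]. Speed limits (rad/s): [2.39, 2.39, 3.14, 3.14, 3.14, 3.14].

## Interface

Orientations are given as a 3x3 rotation matrix whose columns are the frame's x, y, z axes.
In Python, from plant import get_obs, capture, camera_model, job_done gives the robot as it stands.
- The arm moves only by the shell command python3 -m pendant 'ROWS' [FORCE]. ROWS is JSON, a list of rows, each an object with "twist": the turn, a rotation vector about the tool's x, y, z in rad, a list of three; "translation": the shift along the tool's x, y, z in cm, a list of three; "gripper": the opening in per cent of the stroke, from 0 (shut) to 100 (fully open). A call has 1 to 20 rows; each row shifts and turns the commanded pose from where the row before left it, along the tool's axes as they then stand; what a row does not reach is not made up. A row lasts 1/8 s, in which the tool goes at most 62.5 mm and 10.7 degrees, less where a joint would pass 70% of its speed; a pose out of reach is approached as far as the arm can. A call with a gripper value outside its range is refused whole. The fingers move at their own pace and stop on an object; FORCE is the grip in N (left out, the last holds). Time passes only in rows, so rows that do not move let the fingers close. It gives the time, the measured TCP pose, the force, the opening and the grip force at its end, in the units of the state.
- get_obs(): the state, without advancing time (a new reading comes with each control period).
- capture(name): name is "scene" or "side" or "wrist"; returns the picture (420x560x3 uint8, red, green, blue); there is no depth.
- camera_model(name): a dict with "mtx" (3x3 intrinsics, pixels), "world_to_cam" (4x4, takes a point from world to camera coordinates). Camera axes: x right, y down, z forward; pixel columns grow to the right and rows downward; lengths in m; the calibration is good to about 2 mm. The wrist camera is an equidistant fisheye: a pixel r from the principal point sees the ray r / f radians off the axis. A picture is of the moment at which its call begins: read the wrist's pose just before it. camera_model takes no time and is no camera call; for the wrist camera it gives the pose at the moment of the call.
- job_done(): hands the job in; it is judged then, once.
The state is a dict: "time_s": time; "joint_positions": joint angles; "qd": joint speeds; "effort": joint torques, N m; "eef_pos": TCP position; "orientation": TCP orientation; "wrist_force": force on the tool from outside, world axes, zero at the start; "moment": the same for the moment, N m; "gripper_width": opening from 0.0 (shut) to 1.0 (fully open); "gripper_force": force on a finger pad.
Only numpy, scipy, OpenCV 4.12 (cv2) and the standard library are available. Lean on these libraries where they do the work, as an engineer would, in place of code of your own. Each camera call takes 0.05 s, during which the arm holds its last target. There are 200 camera calls.

## Task

Take the stirrer off its fork and stir the beads in the pot round anticlockwise (seen from above), three full turns or more, with the rod near the floor and well out towards the wall, until both orange beads lie at least one and a half bead widths from where each lay at first; then hang the stirrer back upright in its fork. Next bring every board carrier to the open end of the drying rail, enter it there and slide it along until all sit on the rail one against the other, the first against the red end stop. Last, press the green start button fully down; keep all beads in the pot without your fingers touching them, and leave the screwdriver and marker where they are.

Things in the scene. Friction and masses are not known exactly. Their poses are not given: they have to be found in the camera images.
- rail: Fixed drying rail (channel). Origin on the table under the open mouth; y runs inwards, z up. Channel y 0 to 276 mm, red end stop from y = 261. Inside: x -22 to 22, z 112 (ledges carriages ride on) to 138; lips' top z 144, ledges' underside 106. Upper slot 28, lower slot 24 mm wide. Flared yellow guides y -26 to 0, up to z 140. Posts at x 65 to 79, to z 130. Carriers end at y = 233, 177, 121, 65.
- carrier0: Board carrier standing on the table, 178 mm tall, about 0.22 kg. Origin: centre of the foot's underside, z up. Foot 80 (x) by 50 (y), 8 mm high; green board 90 wide (x), 4 thick, z 8 to 78; neck 10 (x) by 20, z to 100; grey carriage 36 (x) by 56 (y), z 100 to 118; yellow tab 16 (x) by 24 (y), z 118 to 178 mm. Same under a half turn.
- carrier1: Like carrier0. Two to four of the carriers are present. On the rail, carrier x lies across the rail (either way round), its carriage rides in the channel on the ledges with the tab through the upper and the neck through the lower slot, and its foot is 12 mm above the table. It can enter only at the mouth.
- carrier2: Like carrier0. Grip the tab across its 16 mm (along x), at z about 160 mm: the fingertips then clear the top of the rail. Touching carriers on the rail stand 56 mm apart, centre to centre.
- carrier3: Like carrier0.
- pot: Fixed round steel pot with desiccant beads, 132 mm outside diameter, 65 mm high, wall 4 mm (inside radius 62 mm), floor 5 mm thick. Origin: centre of the underside, z up. Its heading varies.
- pot_e (a point): Point on the pot's inner floor, 38 mm from the centre on the pot's own +x side (e, n, w, s go anticlockwise seen from above).
- pot_n (a point): Point on the pot's inner floor, 38 mm from the centre on the pot's own +y side (e, n, w, s go anticlockwise seen from above).
- pot_w (a point): Point on the pot's inner floor, 38 mm from the centre on the pot's own -x side (e, n, w, s go anticlockwise seen from above).
- pot_s (a point): Point on the pot's inner floor, 38 mm from the centre on the pot's own -y side (e, n, w, s go anticlockwise seen from above).
- orange0: One of the two orange (spent) beads, which start side by side 27 mm apart, centre to centre: stubby cylinder 24 mm in diameter, 20 mm long, 14 g, glazed and slippery. Origin at its centre. In the pot, in one layer on its floor.
- orange1: One of the two orange (spent) beads, which start side by side 27 mm apart, centre to centre: stubby cylinder 24 mm in diameter, 20 mm long, 14 g, glazed and slippery. Origin at its centre. In the pot, in one layer on its floor.
- white0: One of the four white beads: stubby cylinder 24 mm in diameter, 20 mm long, 14 g, glazed and slippery. Origin at its centre. In the pot, in one layer on its floor.
- white1: One of the four white beads: stubby cylinder 24 mm in diameter, 20 mm long, 14 g, glazed and slippery. Origin at its centre. In the pot, in one layer on its floor.
- white2: One of the four white beads: stubby cylinder 24 mm in diameter, 20 mm long, 14 g, glazed and slippery. Origin at its centre. In the pot, in one layer on its floor.
- white3: One of the four white beads: stubby cylinder 24 mm in diameter, 20 mm long, 14 g, glazed and slippery. Origin at its centre. In the pot, in one layer on its floor.
- stand: Fixed steel stand with a fork for the stirrer. Origin on the table below the fork's seat, z up. Two prongs along x, from x = -28 to 57 mm, tops at z = 140 mm, gap 36 mm (y -18 to 18), open to -x; upright behind at x = 43 to 57 mm, no taller. Base 10 mm thick. When hung up, the stirrer's tip is at about (0, 0, 15) mm, its collar resting on both prongs.
- stirrer: Stirrer, 183 mm long, about 0.12 kg, hanging upright in the fork by its collar. Origin: tip (lower end) of its rod, z up. White rod 16 mm in diameter to z = 125; black collar 56 mm in diameter, z 125 to 131; blue grip 20 by 20 mm (sides along x, y), z 131 to 183. Grip at z about 158. Lift by 135 mm or more to clear the prongs, or draw out to the stand's -x.
- start (a joint): Green start button, spring loaded: 0 m is up, 0.006 m is fully down, which takes 5 N.
- start_top (a point): Centre of the top of the green start button, 32 mm in diameter, in the middle of the top of a fixed grey control box 90 by 80 mm and 50 mm high; pressed straight down.
- driver: Bystander: screwdriver lying on the table.
- marker: Bystander: blue marker, 120 mm long, lying on the table.

How it is judged:
On the way, in this order (a step that is already met when the one before it is completed fails the run):
1. the rod's tip, down in the pot (under 35 mm above the pot's underside), passes within 22 mm of the pot's east point (horizontal distance between stirrer and pot_e below 0.022 m and z of stirrer in the frame of pot below 0.035 m), for 0.04 s.
2. the rod's tip, down in the pot (under 35 mm above the pot's underside), passes within 22 mm of the pot's north point (horizontal distance between stirrer and pot_n below 0.022 m and z of stirrer in the frame of pot below 0.035 m), for 0.04 s.
3. the rod's tip, down in the pot (under 35 mm above the pot's underside), passes within 22 mm of the pot's west point (horizontal distance between stirrer and pot_w below 0.022 m and z of stirrer in the frame of pot below 0.035 m), for 0.04 s.
4. the rod's tip, down in the pot (under 35 mm above the pot's underside), passes within 22 mm of the pot's south point (horizontal distance between stirrer and pot_s below 0.022 m and z of stirrer in the frame of pot below 0.035 m), for 0.04 s.
5. the rod's tip, down in the pot (under 35 mm above the pot's underside), passes again within 22 mm of the pot's east point (all of step 1), for 0.04 s.
6. the rod's tip, down in the pot (under 35 mm above the pot's underside), passes again within 22 mm of the pot's west point (all of step 3), for 0.04 s.
7. the rod's tip, down in the pot (under 35 mm above the pot's underside), passes again within 22 mm of the pot's east point (all of step 5), for 0.04 s.
8. the stirrer hangs upright in its fork again, let go (horizontal distance between stirrer and stand below 0.018 m and z of stirrer in the frame of stand between 0.009 and 0.021 m and angle between stirrer's own z axis and vertical below 0.12 rad and contact force between the fingers and stirrer below 0.2 N), for 0.3 s.
9. all carriers are on the rail, one against the other, the first against the end stop, let go (y of carrier0 in the frame of rail between 0.053 and 0.246 m and x of carrier0 in the frame of rail between -0.012 and 0.012 m and z of carrier0 in the frame of rail between 0.005 and 0.022 m and angle between each of carrier0, carrier1, carrier2, carrier3's own z axis and vertical below 0.2 rad and (y of carrier0 in the frame of rail above 0.223 m or distance between carrier0 and carrier1 below 0.066 m or distance between carrier0 and carrier2 below 0.066 m or distance between carrier0 and carrier3 below 0.066 m) and y of carrier1 in the frame of rail between 0.053 and 0.246 m and x of carrier1 in the frame of rail between -0.012 and 0.012 m and z of carrier1 in the frame of rail between 0.005 and 0.022 m and (y of carrier1 in the frame of rail above 0.223 m or distance between carrier1 and carrier0 below 0.066 m or distance between carrier1 and carrier2 below 0.066 m or distance between carrier1 and carrier3 below 0.066 m) and y of carrier2 in the frame of rail between 0.053 and 0.246 m and x of carrier2 in the frame of rail between -0.012 and 0.012 m and z of carrier2 in the frame of rail between 0.005 and 0.022 m and (y of carrier2 in the frame of rail above 0.223 m or distance between carrier2 and carrier0 below 0.066 m or distance between carrier2 and carrier1 below 0.066 m or distance between carrier2 and carrier3 below 0.066 m) and y of carrier3 in the frame of rail between 0.053 and 0.246 m and x of carrier3 in the frame of rail between -0.012 and 0.012 m and z of carrier3 in the frame of rail between 0.005 and 0.022 m and (y of carrier3 in the frame of rail above 0.223 m or distance between carrier3 and carrier0 below 0.066 m or distance between carrier3 and carrier1 below 0.066 m or distance between carrier3 and carrier2 below 0.066 m) and y of any of carrier0, carrier1, carrier2, carrier3 in the frame of rail above 0.223 m and contact force between the fingers and carrier0 below 0.2 N and contact force between the fingers and carrier1 below 0.2 N and contact force between the fingers and carrier2 below 0.2 N and contact force between the fingers and carrier3 below 0.2 N), for 0.3 s.
10. the start button is pressed down (value of joint start above 0.0045 m), for 0.05 s.
At the end, for the whole second after the job is handed in: Stirrer upright in its fork (tip within 18 mm of the stand's axis, 9 to 21 mm up); carriers upright on the rail, gaps under 10 mm, the first within 10 mm of the end stop; both orange beads over 30 mm from where they started; all beads in the pot; button up; all at rest (horizontal distance between stirrer and stand below 0.018 m and z of stirrer in the frame of stand between 0.009 and 0.021 m and angle between stirrer's own z axis and vertical below 0.12 rad and y of carrier0 in the frame of rail between 0.053 and 0.246 m and x of carrier0 in the frame of rail between -0.012 and 0.012 m and z of carrier0 in the frame of rail between 0.005 and 0.022 m and angle between each of carrier0, carrier1, carrier2, carrier3's own z axis and vertical below 0.2 rad and (y of carrier0 in the frame of rail above 0.223 m or distance between carrier0 and carrier1 below 0.066 m or distance between carrier0 and carrier2 below 0.066 m or distance between carrier0 and carrier3 below 0.066 m) and y of carrier1 in the frame of rail between 0.053 and 0.246 m and x of carrier1 in the frame of rail between -0.012 and 0.012 m and z of carrier1 in the frame of rail between 0.005 and 0.022 m and (y of carrier1 in the frame of rail above 0.223 m or distance between carrier1 and carrier0 below 0.066 m or distance between carrier1 and carrier2 below 0.066 m or distance between carrier1 and carrier3 below 0.066 m) and y of carrier2 in the frame of rail between 0.053 and 0.246 m and x of carrier2 in the frame of rail between -0.012 and 0.012 m and z of carrier2 in the frame of rail between 0.005 and 0.022 m and (y of carrier2 in the frame of rail above 0.223 m or distance between carrier2 and carrier0 below 0.066 m or distance between carrier2 and carrier1 below 0.066 m or distance between carrier2 and carrier3 below 0.066 m) and y of carrier3 in the frame of rail between 0.053 and 0.246 m and x of carrier3 in the frame of rail between -0.012 and 0.012 m and z of carrier3 in the frame of rail between 0.005 and 0.022 m and (y of carrier3 in the frame of rail above 0.223 m or distance between carrier3 and carrier0 below 0.066 m or distance between carrier3 and carrier1 below 0.066 m or distance between carrier3 and carrier2 below 0.066 m) and y of any of carrier0, carrier1, carrier2, carrier3 in the frame of rail above 0.223 m and linear speed of each of carrier0, carrier1, carrier2, carrier3 below 0.03 m/s and distance of each of orange0, orange1 from where it was at the start of the episode above 0.03 m and horizontal distance between each of orange0, orange1, white0, white1, white2, white3 and pot below 0.064 m and height (world z) of each of orange0, orange1, white0, white1, white2, white3 below 0.07 m and value of joint start below 0.002 m); the robot touches nothing.
It fails at once if a finger presses on a bead (contact force between the fingers and orange0 above 0.5 N or contact force between the fingers and orange1 above 0.5 N or contact force between the fingers and white0 above 0.5 N or contact force between the fingers and white1 above 0.5 N or contact force between the fingers and white2 above 0.5 N or contact force between the fingers and white3 above 0.5 N).
It fails at once if the screwdriver or the marker is moved by more than 30 mm (distance of any of driver, marker from where it was at the start of the episode above 0.03 m).
Of carrier0, carrier1, carrier2, carrier3 only 2 to 4 are there at a start; the rules pass over those that are not, and their reading is None.
At some moment in a run one of carrier0, carrier1, carrier2, carrier3 may be knocked a few centimetres aside while the robot is not near it.
It also fails if it takes over 210 s, if anything falls off the work surface, if the arm or the gripper's body presses on something with over 40 N, if the wrist force passes 120 N, or if a joint passes its speed limit or range.

## Working session

There is one attempt and no reset: what is moved stays moved. The work goes in short steps, Python scripts to look and compute and a shell command to move; the robot and the scene stay as the last step left them, time stands still between calls to the robot, and variables do not carry over. Pictures are saved under pics/ and viewed, at most 14 in all, crops included, and the job is handed in when it is done.

```bash
ls; mkdir -p pics; python3 - <<'E'
from plant import *
import cv2,numpy as np
o=get_obs();print(o)
for n in("scene","side","wrist"):
    m=camera_model(n);print(n,np.round(m["mtx"],2).tolist(),np.round(m["world_to_cam"],4).tolist())
    im=capture(n);cv2.imwrite(f"pics/{n}0.png",im[:,:,::-1])
E
```

```text
pics
{'time_s': 0.0, 'joint_positions': array([ 1.13892618e+00,  3.59526378e-01,  1.51140651e+00, -1.67669703e-05,
        1.27245569e+00, -1.15138886e-01]), 'qd': array([ 0.00207598,  0.00072595, -0.00082988,  0.00121506,  0.00074803,
       -0.00067823]), 'effort': array([-5.85497710e-04, -5.27630925e+01, -2.78620219e+01, -4.96330849e-04,
        1.33269344e-02, -2.23553178e-05]), 'eef_pos': array([0.18661721, 0.56950195, 0.20055074]), 'orientation': array([[-9.50260050e-01,  3.11456730e-01, -7.37167248e-04],
       [ 3.11457544e-01,  9.50258657e-01, -1.63774338e-03],
       [ 1.90413362e-04, -1.78587841e-03, -9.99998387e-01]]), 'wrist_force': array([-0.98538722, -0.60958099,  0.39790813]), 'moment': array([-0.00265422, -0.09412111,  0.04287174]), 'gripper_force': 0.0, 'gripper_width': 0.9991576896839522}
scene [[524.5, 0.0, 272.99], [0.0, 524.5, 210.64], [0.0, 0.0, 1.0]] [[-0.8137, 0.5811, -0.0138, 0.4801], [0.3419, 0.4592, -0.8199, -0.0852], [-0.4701, -0.6719, -0.5723, 1.5189], [0.0, 0.0, 0.0, 1.0]]
side [[424.19, 0.0, 287.92], [0.0, 424.19, 207.33], [0.0, 0.0, 1.0]] [[0.9939, -0.1091, -0.0161, -0.5358], [-0.0845, -0.66, -0.7465, 0.0646], [0.0708, 0.7433, -0.6652, 1.1569], [0.0, 0.0, 0.0, 1.0]]
wrist [[325.19, 0.0, 280.56], [0.0, 325.19, 212.06], [0.0, 0.0, 1.0]] [[0.3108, 0.9505, -0.0008, -0.6005], [0.9136, -0.2985, 0.276, -0.0358], [0.2621, -0.0865, -0.9612, 0.3779], [0.0, 0.0, 0.0, 1.0]]
```

View pics/scene0.png

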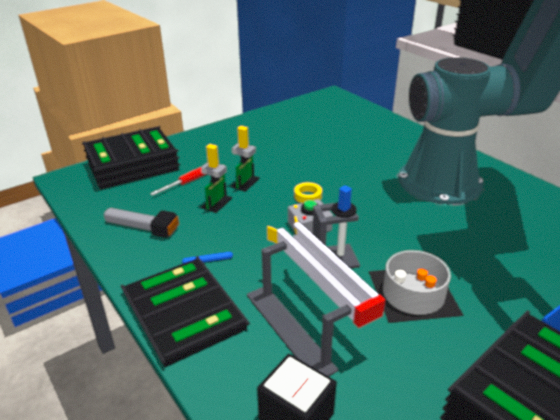

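View pics/side0.png

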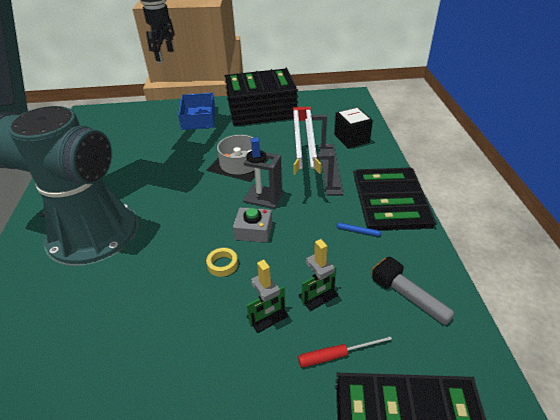

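Both views show the rail, pot, stand with stirrer, control box and two carriers. I'll enlarge for pixel readings.

```bash
python3 - <<'E'
import cv2
a=cv2.imread("pics/scene0.png")[110:380,190:460];cv2.imwrite("pics/sc1.png",cv2.resize(a,(600,600),interpolation=cv2.INTER_CUBIC)) # 2.222
a=cv2.imread("pics/side0.png")[90:340,200:400];cv2.imwrite("pics/si1.png",cv2.resize(a,(480,600),interpolation=cv2.INTER_CUBIC)) # 2.4
E
```

```text
(no output)
```

View pics/sc1.png

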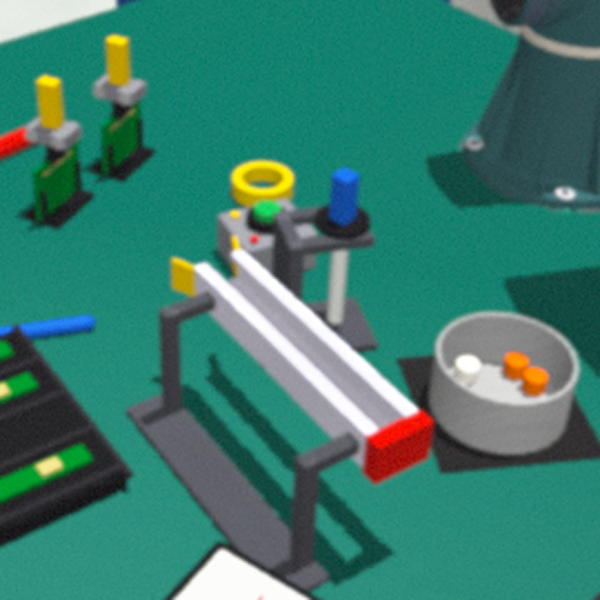

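View pics/si1.png

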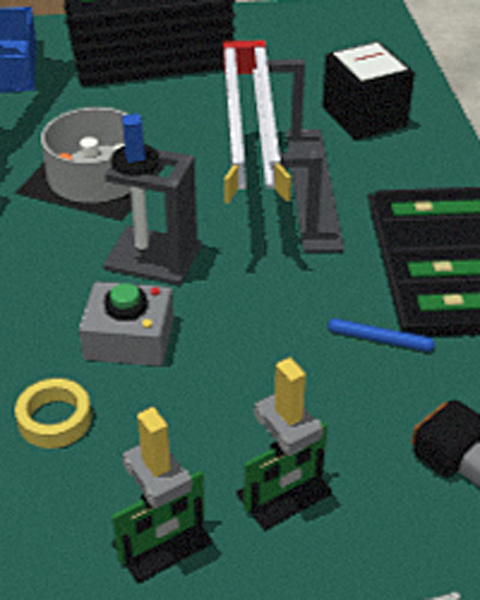

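```bash
cat > h.py <<'E'
from plant import *
import cv2,numpy as np
S,D=camera_model("scene"),camera_model("side")
sc=lambda c,r:(190+c/2.222-.3,110+r/2.222-.3)
si=lambda c,r:(200+c/2.4-.3,90+r/2.4-.3)
def P(m):return m["mtx"]@m["world_to_cam"][:3]
def proj(m,X):
    q=P(m)@np.append(X,1);return q[:2]/q[2]
def tri(a,b):
    X=cv2.triangulatePoints(P(S),P(D),np.float64(a),np.float64(b))[:,0];X=X[:3]/X[3]
    return X,np.linalg.norm(proj(S,X)-a),np.linalg.norm(proj(D,X)-b)
def plane(m,uv,z):
    A=P(m);H=A[:,[0,1,3]].copy();H[:,2]+=A[:,2]*z
    q=np.linalg.solve(H,[*uv,1]);return q[:2]/q[2]
def wray(m,uv):
    "wrist fisheye: camera origin, world ray"
    K=m["mtx"];d=np.array([(uv[0]-K[0,2])/K[0,0],(uv[1]-K[1,2])/K[1,1]]);t=np.hypot(*d)
    r=np.array([*(d*(np.sin(t)/t if t>1e-9 else 1)),np.cos(t)]);R=m["world_to_cam"][:3,:3]
    return -R.T@m["world_to_cam"][:3,3],R.T@r
def wplane(m,uv,z):
    c,r=wray(m,uv);return (c+r*(z-c[2])/r[2])[:2]
def wproj(m,X):
    p=(m["world_to_cam"]@np.append(X,1))[:3];t=np.arctan2(np.hypot(*p[:2]),p[2])
    return m["mtx"][:2,2]+m["mtx"][0,0]*t*p[:2]/np.hypot(*p[:2])
E
python3 - <<'E'
from h import *
np.set_printoptions(precision=4,suppress=True)
for n,a,b in [("grip",(345,174),(132,119)),("collar",(342,221),(136,160)),("tip",(337,321),(140,247)),
("cL-L",(50,80),(152,413)),("cR-L",(118,41),(152,413)),("cL-R",(50,80),(290,366)),("cR-R",(118,41),(290,366)),
("button",(265,209),(126,294)),("lipm_post",(200,266),(272,185)),("lipm_oth",(240,252),(237,183)),
("lipe_post",(372,437),(262,50)),("lipe_oth",(410,415),(232,50))]:
    print(n,*tri(sc(*a),si(*b)))
print("pot rim",[plane(S,sc(*p),.065) for p in((433,358),(580,358),(507,312),(507,405))])
print("pot rim side",[plane(D,si(*p),.065) for p in((43,140),(85,108))])
print("or",[plane(S,sc(*p),.025) for p in((515,358),(536,376))],"wh",plane(S,sc(468,362),.025))
E
```

```text
grip [0.4619 0.09   0.1976] 0.5574753852249048 0.6894827054493021
collar [0.4623 0.0908 0.1426] 0.7139228069016131 0.8785946895170645
tip [0.4589 0.0915 0.0129] 0.5873632960866171 0.7169348483902308
cL-L [ 0.5098 -0.3342  0.1535] 13.458947549494006 29.013703610155492
cR-L [ 0.457  -0.3231  0.1777] 0.11005863144174188 0.23241555847774845
cL-R [ 0.5758 -0.2846  0.1782] 0.5312053703321381 1.0091317926062664
cR-R [ 0.5271 -0.2771  0.2052] 14.485182282870158 27.068748923654287
button [ 0.4399 -0.0551  0.0691] 0.28311180706961186 0.41604011104207156
lipm_post [0.6092 0.0481 0.1258] 1.9230429180664517 2.3198453560536905
lipm_oth [0.5682 0.056  0.1283] 2.631827508261112 3.204966860548963
lipe_post [0.6415 0.3258 0.1406] 1.1277281263170653 0.9463591966337195
lipe_oth [0.6018 0.3274 0.1427] 1.051029298740571 0.8995638586704773
pot rim [array([0.4651, 0.232 ]), array([0.3535, 0.3144]), array([0.3564, 0.2267]), array([0.4575, 0.3169])]
pot rim side [array([0.3466, 0.2622]), array([0.4026, 0.3333])]
or [array([0.3634, 0.2509]), array([0.3672, 0.281 ])] wh [0.4054 0.2273]
```

```bash
python3 -m pendant '[{"twist":[0,0,-0.158],"translation":[0,0,-3],"gripper":100},{"twist":[0,0,-0.158],"translation":[0,0,-3],"gripper":100},{"twist":[0,0,0],"translation":[-2.2,-3.2,-0.7],"gripper":100},{"twist":[0,0,0],"translation":[-2.2,-3.2,-0.7],"gripper":100},{"twist":[0,0,0],"translation":[-2.2,-3.2,-0.7],"gripper":100},{"twist":[0,0,0],"translation":[-2.2,-3.2,-0.7],"gripper":100},{"twist":[0,0,0],"translation":[-2.2,-3.2,-0.7],"gripper":100},{"twist":[0,0,0],"translation":[-2.2,-3.2,-0.7],"gripper":100},{"twist":[0,0,0],"translation":[-2.2,-3.2,-0.7],"gripper":100},{"twist":[0,0,0],"translation":[-2.2,-3.2,-0.7],"gripper":100},{"twist":[0,0,0],"translation":[-2.2,-3.2,-0.7],"gripper":100},{"twist":[0,0,0],"translation":[-2.2,-3.2,-0.7],"gripper":100},{"twist":[0,0,0],"translation":[-2.2,-3.2,-0.7],"gripper":100},{"twist":[0,0,0],"translation":[-2.2,-3.2,-0.7],"gripper":100},{"twist":[0,0,0],"translation":[0,0,0],"gripper":100},{"twist":[0,0,0],"translation":[0,0,0],"gripper":100}]'
python3 - <<'E'
from h import *
m=camera_model("wrist");im=capture("wrist");cv2.imwrite("pics/w1.png",cv2.resize(im[:,:,::-1],(800,600),interpolation=cv2.INTER_CUBIC))
np.save("w1.npy",{k:np.array(v) for k,v in m.items()},allow_pickle=True)
E
```

```text
time_s: 2.15
eef_pos: [0.45, 0.1861, 0.345]
orientation: [[-1.0, 0.001, -0.001], [0.001, 1.0, 0.0], [0.001, 0.0, -1.0]]
wrist_force: [-0.8, -0.1, 0.3]
gripper_width: 1.0
gripper_force: 0.0
```

View pics/w1.png

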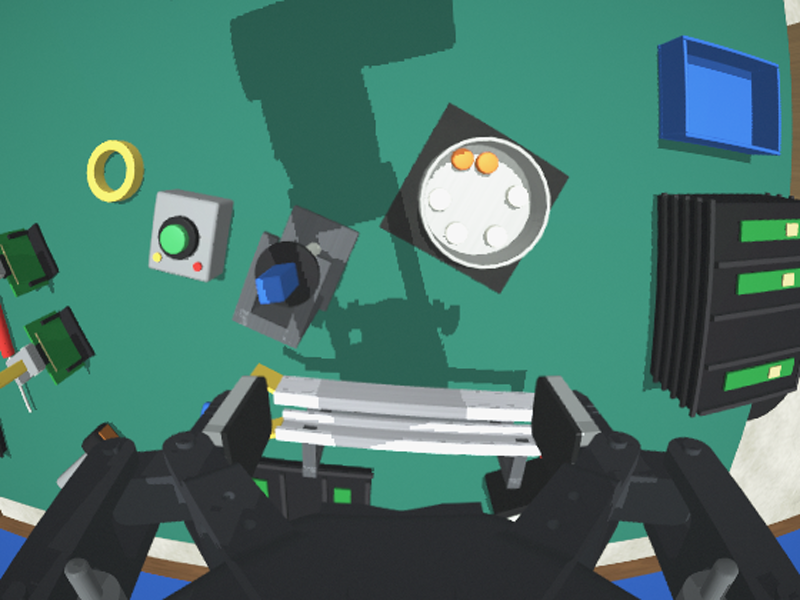

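```bash
python3 - <<'E'
from h import *
np.set_printoptions(precision=4,suppress=True)
m=np.load("w1.npy",allow_pickle=True).item()
f=lambda u,v,z:wplane(m,((u-.2)/1.4286,(v-.2)/1.4286),z)
rim=np.array([f(*p,.065) for p in((418,203),(551,203),(484,136),(486,269),(437,157),(532,157))])
A=np.c_[2*rim,np.ones(6)];s=np.linalg.lstsq(A,(rim**2).sum(1),rcond=None)[0];print("pot",s[:2],np.sqrt(s[2]+s[:2]@s[:2]))
print("base",*[f(*p,.01) for p in((293,206),(358,232),(295,347),(234,319))])
print("grip top",*[f(*p,.198) for p in((256,290),(262,306),(272,264))],"button",f(173,238,.069))
print("mat",*[f(*p,.002) for p in((448,102),(568,178),(500,293),(380,226))])
print("collar",f(287,278,.146))
print("orange",f(462,158,.027),f(486,161,.027),"white",*[f(*p,.027) for p in((439,199),(516,196),(455,233),(494,236))])
print("rail lip near outer",f(276,377,.144),f(535,393,.144),"gap edges",f(283,407,.144),f(283,418,.144),f(535,416,.144),f(535,426,.144), "outer far", f(278,440,.144),f(535,455,.144))
im=cv2.imread("pics/w1.png")
cv2.imwrite("pics/w1c.png",np.vstack([cv2.resize(im[190:360,220:370],None,fx=3.9,fy=3.5),])[:600])
E
```

```text
pot [0.4082 0.2713] 0.06635957763772528
base [0.4137 0.0686] [0.4441 0.1407] [0.5797 0.0616] [ 0.545  -0.0123]
grip top [0.4615 0.0815] [0.4737 0.0851] [0.4423 0.0952] button [ 0.4369 -0.0523]
mat [0.2995 0.2393] [0.3791 0.379 ] [0.5156 0.3032] [0.4385 0.1646]
collar [0.4646 0.0925]
orange [0.363  0.2517] [0.3654 0.2773] white [0.4069 0.2278] [0.4016 0.3108] [0.443  0.2454] [0.4456 0.2879]
rail lip near outer [0.5565 0.0745] [0.5736 0.3115] gap edges [0.5875 0.0779] [0.5994 0.0766] [0.5984 0.3145] [0.6096 0.316 ] outer far [0.6247 0.0686] [0.6439 0.3206]
```

View pics/w1c.png

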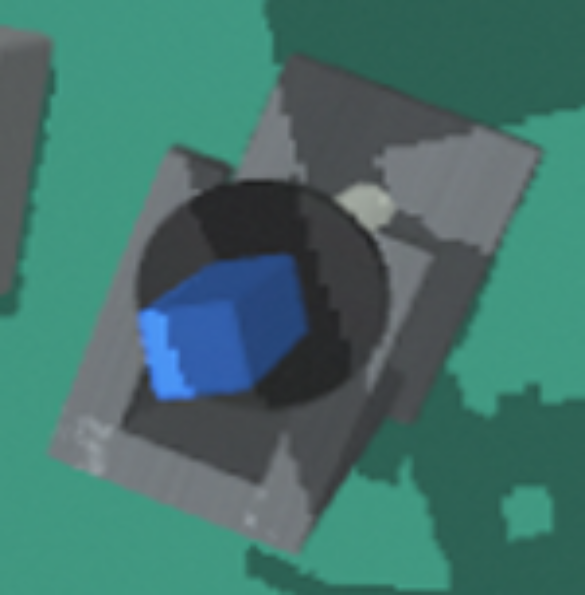

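```bash
python3 - <<'E'
from h import *
np.set_printoptions(precision=4,suppress=True)
m=np.load("w1.npy",allow_pickle=True).item()
f=lambda c,r,z:wplane(m,((220+c/3.9-.2)/1.4286,(190+r/3.5-.2)/1.4286),z)
g=[f(*p,.198) for p in((138,315),(232,300),(253,388),(160,400))]
print("grip",*g,np.mean(g,0)); 
for i in range(4):
    d=g[(i+1)%4]-g[i];print(np.hypot(*d),np.degrees(np.arctan2(d[1],d[0])))
k=[f(*p,.14) for p in((170,148),(50,455),(300,552))]
print("fork",*k,k[1]-k[0],k[2]-k[1],[np.degrees(np.arctan2(*(b-a)[::-1])) for a,b in zip(k,k[1:])],np.hypot(*(k[2]-k[1])),np.hypot(*(k[1]-k[0])))
print("collar",f(264,294,.146))
E
```

```text
grip [0.454  0.0816] [0.451  0.1003] [0.4698 0.1031] [0.4724 0.0845] [0.4618 0.0924]
0.018884519751303612 99.0515637811982
0.019001408794948205 8.503355357020714
0.018764424019282806 -82.06875007673224
0.018633749170667055 -171.1271486730497
fork [0.4263 0.0726] [0.5037 0.0376] [0.5292 0.0955] [ 0.0774 -0.035 ] [0.0255 0.0579] [np.float64(-24.317006355691067), np.float64(66.26145951326299)] 0.06328560102611491 0.08495404243833034
collar [0.4611 0.0933]
```

```bash
python3 -m pendant '[{"twist":[0,0,0],"translation":[-0.4,-3.15,0],"gripper":100},{"twist":[0,0,0],"translation":[-0.4,-3.15,0],"gripper":100},{"twist":[0,0,0],"translation":[-0.4,-3.15,0],"gripper":100},{"twist":[0,0,-0.148],"translation":[0,0,3],"gripper":100},{"twist":[0,0,0],"translation":[0,0,4],"gripper":100},{"twist":[0,0,0],"translation":[0,0,4],"gripper":100},{"twist":[0,0,0],"translation":[0,0,4],"gripper":100},{"twist":[0,0,0],"translation":[0,0,2.3],"gripper":100},{"twist":[0,0,0],"translation":[0,0,1.5],"gripper":100},{"twist":[0,0,0],"translation":[0,0,0],"gripper":100},{"twist":[0,0,0],"translation":[0,0,0],"gripper":0},{"twist":[0,0,0],"translation":[0,0,0],"gripper":0},{"twist":[0,0,0],"translation":[0,0,0],"gripper":0},{"twist":[0,0,0],"translation":[0,0,0],"gripper":0},{"twist":[0,0,0],"translation":[0,0,0],"gripper":0},{"twist":[0,0,0],"translation":[0,0,0],"gripper":0}]' 60
```

```text
time_s: 4.2
eef_pos: [0.4631, 0.0912, 0.158]
orientation: [[-0.989, -0.147, 0.001], [-0.147, 0.989, -0.0], [-0.001, -0.0, -1.0]]
wrist_force: [0.8, -1.6, 6.6]
gripper_width: 0.211
gripper_force: 60.1
```

```bash
python3 -m pendant '[{"twist":[0,0,0],"translation":[0,0,-2],"gripper":0},{"twist":[0,0,0],"translation":[0,0,-3.2],"gripper":0},{"twist":[0,0,0],"translation":[0,0,-3.2],"gripper":0},{"twist":[0,0,0],"translation":[0,0,-3.2],"gripper":0},{"twist":[0,0,0],"translation":[0,0,-3.2],"gripper":0},{"twist":[0,0,0.148],"translation":[0,0,0],"gripper":0},{"twist":[0,0,0],"translation":[0.92,3,0],"gripper":0},{"twist":[0,0,0],"translation":[0.92,3,0],"gripper":0},{"twist":[0,0,0],"translation":[0.92,3,0],"gripper":0},{"twist":[0,0,0],"translation":[0.92,3,0],"gripper":0},{"twist":[0,0,0],"translation":[0.92,3,0],"gripper":0},{"twist":[0,0,0],"translation":[0.92,3,0],"gripper":0},{"twist":[0,0,0],"translation":[0,0,0],"gripper":0},{"twist":[0,0,0],"translation":[0,0,0],"gripper":0}]'
python3 - <<'E'
from h import *
a=capture("scene")[90:390,200:500,::-1];b=capture("side")[60:260,170:370,::-1]
cv2.imwrite("pics/p2.png",np.hstack([cv2.resize(a,(400,400)),cv2.resize(b,(400,400))]))
# circle rows
p=None
for k in range(21):
    t=np.radians(60+18*k);q=np.round(4.2*np.array([np.cos(t),np.sin(t)]),1)
    if p is not None: print([round(-(q-p)[0],1)+0,round((q-p)[1],1)+0],end=" ")
    p=q
E
```

```text
time_s: 5.95
eef_pos: [0.4073, 0.271, 0.305]
orientation: [[-1.0, 0.0, -0.001], [0.0, 1.0, -0.001], [0.001, -0.001, -1.0]]
wrist_force: [0.1, -0.2, -2.1]
gripper_width: 0.208
gripper_force: 59.3
[np.float64(1.2), np.float64(0.5)] [np.float64(1.3), np.float64(0.1)] [np.float64(1.3), np.float64(-0.4)] [np.float64(1.1), np.float64(-0.7)] [np.float64(0.8), np.float64(-1.0)] [np.float64(0.5), np.float64(-1.2)] [np.float64(0.1), np.float64(-1.3)] [np.float64(-0.4), np.float64(-1.3)] [np.float64(-0.7), np.float64(-1.1)] [np.float64(-1.0), np.float64(-0.8)] [np.float64(-1.2), np.float64(-0.5)] [np.float64(-1.3), np.float64(-0.1)] [np.float64(-1.3), np.float64(0.4)] [np.float64(-1.1), np.float64(0.7)] [np.float64(-0.8), np.float64(1.0)] [np.float64(-0.5), np.float64(1.2)] [np.float64(-0.1), np.float64(1.3)] [np.float64(0.4), np.float64(1.3)] [np.float64(0.7), np.float64(1.1)] [np.float64(1.0), np.float64(0.8)]
```

View pics/p2.png

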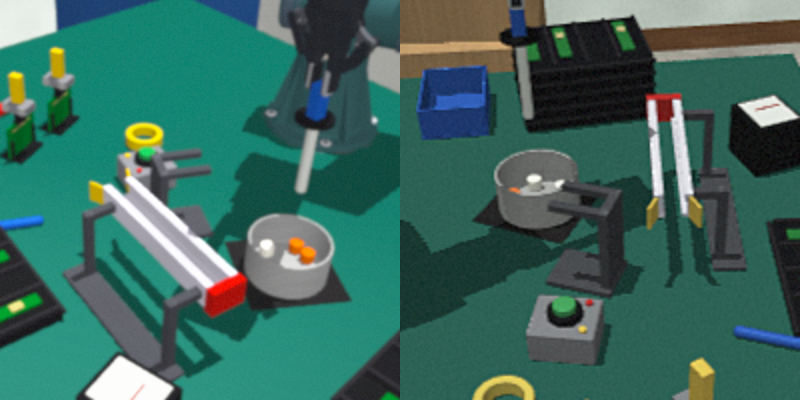

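```bash
python3 - <<'E'
from h import *
np.set_printoptions(precision=4,suppress=True)
s=lambda c,r:(200+c*.75,90+r*.75)
d=lambda c,r:(170+(c-400)/2,60+r/2)
for a,b in[((325,85),(518,12)),((315,119),(516,38)),((302,190),(527,114))]:print(*tri(s(*a),d(*b)))
for X in[(.4073,.271,.324),(.4073,.271,.29),(.4073,.271,.162)]:
    q=proj(S,X);w=proj(D,X);print([(q[0]-200)/.75,(q[1]-90)/.75],[(w[0]-170)*2+400,(w[1]-60)*2])
E
```

```text
[0.402  0.2703 0.3341] 4.795308862301355 4.841677851089347
[0.4028 0.2707 0.2869] 0.31334484416721153 0.31538425115788465
[0.4057 0.2737 0.1645] 0.37880518854438294 0.38224976601603605
[np.float64(317.1085346051594), np.float64(97.32619364817405)] [np.float64(515.8282620676996), np.float64(11.824619418249284)]
[np.float64(313.0759844937654), np.float64(118.49346326609573)] [np.float64(518.4895618301962), np.float64(35.21055701359154)]
[np.float64(299.2318306483009), np.float64(191.1628483906446)] [np.float64(527.664653464539), np.float64(115.83586777940914)]
```

```bash
python3 -m pendant '[{"twist":[0,0,0],"translation":[0,0,3],"gripper":0},{"twist":[0,0,0],"translation":[0,0,3],"gripper":0},{"twist":[0,0,0],"translation":[0,0,3],"gripper":0},{"twist":[0,0,0],"translation":[0,0,3],"gripper":0},{"twist":[0,0,0],"translation":[0,0,2],"gripper":0},{"twist":[0,0,0],"translation":[0,0,1],"gripper":0},{"twist":[0,0,0],"translation":[0,0,0],"gripper":0},{"twist":[0,0,0],"translation":[-0.7,1.2,0],"gripper":0},{"twist":[0,0,0],"translation":[-0.7,1.2,0],"gripper":0},{"twist":[0,0,0],"translation":[-0.8,1.2,0],"gripper":0},{"twist":[0,0,0],"translation":[0,0,0],"gripper":0}]'
```

```text
time_s: 7.42
eef_pos: [0.4308, 0.3089, 0.1557]
orientation: [[-1.0, -0.0, 0.001], [-0.0, 1.0, 0.001], [-0.001, 0.001, -1.0]]
wrist_force: [-0.8, 0.7, -0.9]
gripper_width: 0.21
gripper_force: 59.3
```

```bash
python3 -m pendant '[{"twist":[0,0,0],"translation":[1.2,0.5,0],"gripper":0},{"twist":[0,0,0],"translation":[1.3,0.1,0],"gripper":0},{"twist":[0,0,0],"translation":[1.3,-0.4,0],"gripper":0},{"twist":[0,0,0],"translation":[1.1,-0.7,0],"gripper":0},{"twist":[0,0,0],"translation":[0.8,-1.0,0],"gripper":0},{"twist":[0,0,0],"translation":[0.5,-1.2,0],"gripper":0},{"twist":[0,0,0],"translation":[0.1,-1.3,0],"gripper":0},{"twist":[0,0,0],"translation":[-0.4,-1.3,0],"gripper":0},{"twist":[0,0,0],"translation":[-0.7,-1.1,0],"gripper":0},{"twist":[0,0,0],"translation":[-1.0,-0.8,0],"gripper":0},{"twist":[0,0,0],"translation":[-1.2,-0.5,0],"gripper":0},{"twist":[0,0,0],"translation":[-1.3,-0.1,0],"gripper":0},{"twist":[0,0,0],"translation":[-1.3,0.4,0],"gripper":0},{"twist":[0,0,0],"translation":[-1.1,0.7,0],"gripper":0},{"twist":[0,0,0],"translation":[-0.8,1.0,0],"gripper":0},{"twist":[0,0,0],"translation":[-0.5,1.2,0],"gripper":0},{"twist":[0,0,0],"translation":[-0.1,1.3,0],"gripper":0},{"twist":[0,0,0],"translation":[0.4,1.3,0],"gripper":0},{"twist":[0,0,0],"translation":[0.7,1.1,0],"gripper":0},{"twist":[0,0,0],"translation":[1.0,0.8,0],"gripper":0}]'
```

```text
time_s: 9.93
eef_pos: [0.4296, 0.3087, 0.1557]
orientation: [[-1.0, 0.0, 0.002], [0.0, 1.0, 0.001], [-0.002, 0.001, -1.0]]
wrist_force: [0.2, -0.0, -2.3]
gripper_width: 0.212
gripper_force: 58.7
```

```bash
python3 -m pendant '[{"twist":[0,0,0],"translation":[1.2,0.5,0],"gripper":0},{"twist":[0,0,0],"translation":[1.3,0.1,0],"gripper":0},{"twist":[0,0,0],"translation":[1.3,-0.4,0],"gripper":0},{"twist":[0,0,0],"translation":[1.1,-0.7,0],"gripper":0},{"twist":[0,0,0],"translation":[0.8,-1.0,0],"gripper":0},{"twist":[0,0,0],"translation":[0.5,-1.2,0],"gripper":0},{"twist":[0,0,0],"translation":[0.1,-1.3,0],"gripper":0},{"twist":[0,0,0],"translation":[-0.4,-1.3,0],"gripper":0},{"twist":[0,0,0],"translation":[-0.7,-1.1,0],"gripper":0},{"twist":[0,0,0],"translation":[-1.0,-0.8,0],"gripper":0},{"twist":[0,0,0],"translation":[-1.2,-0.5,0],"gripper":0},{"twist":[0,0,0],"translation":[-1.3,-0.1,0],"gripper":0},{"twist":[0,0,0],"translation":[-1.3,0.4,0],"gripper":0},{"twist":[0,0,0],"translation":[-1.1,0.7,0],"gripper":0},{"twist":[0,0,0],"translation":[-0.8,1.0,0],"gripper":0},{"twist":[0,0,0],"translation":[-0.5,1.2,0],"gripper":0},{"twist":[0,0,0],"translation":[-0.1,1.3,0],"gripper":0},{"twist":[0,0,0],"translation":[0.4,1.3,0],"gripper":0},{"twist":[0,0,0],"translation":[0.7,1.1,0],"gripper":0},{"twist":[0,0,0],"translation":[1.0,0.8,0],"gripper":0}]'
```

```text
time_s: 12.42
eef_pos: [0.4275, 0.3069, 0.1549]
orientation: [[-1.0, -0.0, -0.002], [-0.0, 1.0, -0.003], [0.002, -0.003, -1.0]]
wrist_force: [-2.4, -5.9, -0.7]
gripper_width: 0.214
gripper_force: 59.2
```

```bash
python3 -m pendant '[{"twist":[0,0,0],"translation":[1.2,0.5,0],"gripper":0},{"twist":[0,0,0],"translation":[1.3,0.1,0],"gripper":0},{"twist":[0,0,0],"translation":[1.3,-0.4,0],"gripper":0},{"twist":[0,0,0],"translation":[1.1,-0.7,0],"gripper":0},{"twist":[0,0,0],"translation":[0.8,-1.0,0],"gripper":0},{"twist":[0,0,0],"translation":[0.5,-1.2,0],"gripper":0},{"twist":[0,0,0],"translation":[0.1,-1.3,0],"gripper":0},{"twist":[0,0,0],"translation":[-0.4,-1.3,0],"gripper":0},{"twist":[0,0,0],"translation":[-0.7,-1.1,0],"gripper":0},{"twist":[0,0,0],"translation":[-1.0,-0.8,0],"gripper":0},{"twist":[0,0,0],"translation":[-1.2,-0.5,0],"gripper":0},{"twist":[0,0,0],"translation":[-1.3,-0.1,0],"gripper":0},{"twist":[0,0,0],"translation":[-1.3,0.4,0],"gripper":0},{"twist":[0,0,0],"translation":[-1.1,0.7,0],"gripper":0},{"twist":[0,0,0],"translation":[-0.8,1.0,0],"gripper":0},{"twist":[0,0,0],"translation":[-0.5,1.2,0],"gripper":0},{"twist":[0,0,0],"translation":[-0.1,1.3,0],"gripper":0},{"twist":[0,0,0],"translation":[0.4,1.3,0],"gripper":0},{"twist":[0,0,0],"translation":[0.7,1.1,0],"gripper":0},{"twist":[0,0,0],"translation":[1.0,0.8,0],"gripper":0}]'
```

```text
time_s: 14.92
eef_pos: [0.4281, 0.3082, 0.1551]
orientation: [[-1.0, 0.0, -0.001], [0.0, 1.0, -0.0], [0.001, -0.0, -1.0]]
wrist_force: [-1.8, -2.7, -1.1]
gripper_width: 0.212
gripper_force: 59.7
```

```bash
python3 -m pendant '[{"twist":[0,0,0],"translation":[1.2,0.5,0],"gripper":0},{"twist":[0,0,0],"translation":[1.3,0.1,0],"gripper":0},{"twist":[0,0,0],"translation":[1.3,-0.4,0],"gripper":0},{"twist":[0,0,0],"translation":[1.1,-0.7,0],"gripper":0},{"twist":[0,0,0],"translation":[0.8,-1.0,0],"gripper":0},{"twist":[0,0,0],"translation":[0.5,-1.2,0],"gripper":0},{"twist":[0,0,0],"translation":[0.1,-1.3,0],"gripper":0},{"twist":[0,0,0],"translation":[-0.4,-1.3,0],"gripper":0},{"twist":[0,0,0],"translation":[-0.7,-1.1,0],"gripper":0},{"twist":[0,0,0],"translation":[-1.0,-0.8,0],"gripper":0},{"twist":[0,0,0],"translation":[-1.2,-0.5,0],"gripper":0},{"twist":[0,0,0],"translation":[0,0,0],"gripper":0},{"twist":[0,0,0],"translation":[0,0,0],"gripper":0}]'; python3 - <<'E'
from h import *
a=capture("scene")[190:330,350:490,::-1];b=capture("side")[90:190,200:300,::-1]
cv2.imwrite("pics/p3.png",np.hstack([cv2.resize(a,(400,400)),cv2.resize(b,(400,400))]))
from scipy import ndimage
im=capture("wrist");cv2.imwrite("pics/w3.png",im[:,:,::-1]);m=camera_model("wrist")
h=cv2.cvtColor(im,cv2.COLOR_RGB2HSV);k=((h[...,0]>5)&(h[...,0]<20)&(h[...,1]>150)&(h[...,2]>120)).astype(np.uint8)
n,_,st,c=cv2.connectedComponentsWithStats(k)
for i in range(1,n):
    if st[i,4]>30:print(st[i],c[i],wplane(m,c[i],.025))
E
```

```text
time_s: 16.55
eef_pos: [0.3981, 0.2298, 0.1547]
orientation: [[-1.0, 0.001, -0.003], [0.001, 1.0, -0.002], [0.003, -0.002, -1.0]]
wrist_force: [-0.4, 0.6, -1.6]
gripper_width: 0.216
gripper_force: 59.0
[352 168  25  24 144] [361.43055556 176.06944444] [0.37912045 0.30924768]
[356 201  18  25 122] [362.14754098 208.50819672] [0.41141372 0.31193102]
[ 11 374  20  20  35] [ 21.08571429 384.51428571] [ 0.74715517 -0.24831679]
```

View pics/p3.png

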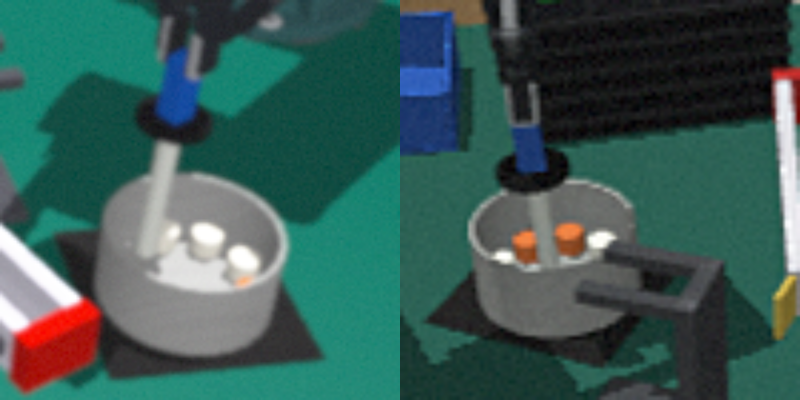

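```bash
python3 -m pendant '[{"twist":[0,0,0],"translation":[-1.3,-0.1,0],"gripper":0},{"twist":[0,0,0],"translation":[-1.3,0.4,0],"gripper":0},{"twist":[0,0,0],"translation":[-1.1,0.7,0],"gripper":0},{"twist":[0,0,0],"translation":[-0.8,1.0,0],"gripper":0},{"twist":[0,0,0],"translation":[-0.5,1.2,0],"gripper":0},{"twist":[0,0,0],"translation":[-0.1,1.3,0],"gripper":0},{"twist":[0,0,0],"translation":[0.4,1.3,0],"gripper":0},{"twist":[0,0,0],"translation":[0.7,1.1,0],"gripper":0},{"twist":[0,0,0],"translation":[1.0,0.8,0],"gripper":0},{"twist":[0,0,0],"translation":[1.2,0.5,0],"gripper":0},{"twist":[0,0,0],"translation":[1.3,0.1,0],"gripper":0},{"twist":[0,0,0],"translation":[1.3,-0.4,0],"gripper":0},{"twist":[0,0,0],"translation":[1.1,-0.7,0],"gripper":0},{"twist":[0,0,0],"translation":[0.8,-1.0,0],"gripper":0},{"twist":[0,0,0],"translation":[0,0,0],"gripper":0},{"twist":[0,0,0],"translation":[0,0,0],"gripper":0}]'; python3 - <<'E'
from h import *
im=capture("wrist");cv2.imwrite("pics/w4.png",im[:,:,::-1]);m=camera_model("wrist")
h=cv2.cvtColor(im,cv2.COLOR_RGB2HSV);k=((h[...,0]>5)&(h[...,0]<20)&(h[...,1]>150)&(h[...,2]>120)).astype(np.uint8)
n,_,st,c=cv2.connectedComponentsWithStats(k)
for i in range(1,n):
    if st[i,4]>15:print(st[i],c[i],wplane(m,c[i],.025))
E
```

```text
time_s: 18.7
eef_pos: [0.3726, 0.2923, 0.1554]
orientation: [[-1.0, 0.001, -0.0], [0.001, 1.0, 0.0], [0.0, 0.0, -1.0]]
wrist_force: [1.5, -1.7, -2.1]
gripper_width: 0.212
gripper_force: 58.9
[239 175  49  20 450] [255.50888889 183.40222222] [0.36138467 0.27013073]
[  0 380  15  16  25] [  7.44 387.92] [ 0.75161622 -0.24726483]
```

```bash
python3 -m pendant '[{"twist":[0,0,0],"translation":[0.5,-1.2,0],"gripper":0},{"twist":[0,0,0],"translation":[0.1,-1.3,0],"gripper":0},{"twist":[0,0,0],"translation":[-0.4,-1.3,0],"gripper":0},{"twist":[0,0,0],"translation":[-0.7,-1.1,0],"gripper":0},{"twist":[0,0,0],"translation":[-1.0,-0.8,0],"gripper":0},{"twist":[0,0,0],"translation":[-1.2,-0.5,0],"gripper":0},{"twist":[0,0,0],"translation":[-1.3,-0.1,0],"gripper":0},{"twist":[0,0,0],"translation":[-1.3,0.4,0],"gripper":0},{"twist":[0,0,0],"translation":[0,0,0],"gripper":0},{"twist":[0,0,0],"translation":[0,0,0],"gripper":0}]'; python3 - <<'E'
from h import *
im=capture("wrist");cv2.imwrite("pics/w5.png",im[:,:,::-1]);m=camera_model("wrist")
h=cv2.cvtColor(im,cv2.COLOR_RGB2HSV);k=((h[...,0]>5)&(h[...,0]<20)&(h[...,1]>150)&(h[...,2]>120)).astype(np.uint8)
n,_,st,c=cv2.connectedComponentsWithStats(k)
for i in range(1,n):
    if st[i,4]>15:print(st[i],c[i],wplane(m,c[i],.025))
E
```

```text
time_s: 20.0
eef_pos: [0.4244, 0.2329, 0.1548]
orientation: [[-1.0, 0.0, -0.002], [0.0, 1.0, -0.002], [0.002, -0.002, -1.0]]
wrist_force: [-1.4, 0.8, -2.9]
gripper_width: 0.206
gripper_force: 59.1
[320 116  26  24 213] [332.25821596 122.91549296] [0.35531945 0.28198076]
[289 118  23  24 148] [298.00675676 124.12162162] [0.35707398 0.25020415]
[  5 363  19  21  31] [ 13.83870968 372.77419355] [ 0.74460397 -0.24946846]
```

```bash
python3 - <<'E'
import cv2,numpy as np
a=cv2.imread("pics/w4.png")[60:340,140:420];b=cv2.imread("pics/w5.png")[60:340,180:460]
cv2.imwrite("pics/w45.png",np.hstack([cv2.resize(a,(400,400)),cv2.resize(b,(400,400))]))
E
```

```text
(no output)
```

View pics/w45.png

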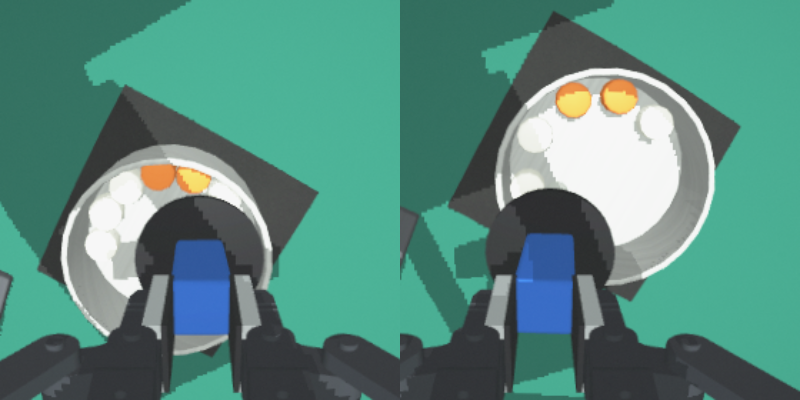

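```bash
python3 - <<'E'
from h import *
print(tri((350+148*.35,190+250*.35),(200+148/4,90+262/4)),tri((350+174*.35,190+117*.35),(200+132/4,90+172/4)))
c=np.array([.4082,.2713])*100;o=get_obs()["eef_pos"][:2]*100
p=np.round(o-c,1);print(p)
for k in range(0,22):
    t=np.radians(294+18*k);q=np.round(4.7*np.array([np.cos(t),np.sin(t)]),1)
    print(k,[float(round(-(q-p)[0],1)+0),float(round((q-p)[1],1)+0)],end=" ")
    p=q
E
```

```text
(array([0.41373958, 0.24618092, 0.03429208]), np.float64(3.4241407957607652), np.float64(3.5787007950809713)) (array([0.39905677, 0.22972776, 0.13760925]), np.float64(1.0587593281802934), np.float64(1.1320702554013))
[ 1.6 -3.8]
0 [-0.3, -0.5] 1 [-1.2, 0.8] 2 [-1.0, 1.1] 3 [-0.5, 1.4] 4 [-0.1, 1.5] 5 [0.4, 1.4] 6 [0.8, 1.2] 7 [1.2, 1.0] 8 [1.3, 0.5] 9 [1.5, 0.1] 10 [1.4, -0.4] 11 [1.2, -0.8] 12 [1.0, -1.2] 13 [0.5, -1.3] 14 [0.1, -1.5] 15 [-0.4, -1.4] 16 [-0.8, -1.2] 17 [-1.2, -1.0] 18 [-1.3, -0.5] 19 [-1.5, -0.1] 20 [-1.4, 0.4] 21 [-1.2, 0.8]
```

```bash
python3 - <<'E'
from h import *
a=capture("scene")[190:330,350:490,::-1];b=capture("side")[80:180,200:300,::-1]
cv2.imwrite("pics/p4.png",np.hstack([cv2.resize(a,(400,400),interpolation=cv2.INTER_CUBIC),cv2.resize(b,(400,400),interpolation=cv2.INTER_CUBIC)]))
t=get_obs()["eef_pos"]
for dz in(-.0125,-.143):
    X=t+[0,0,dz];q=proj(S,X);w=proj(D,X);print((q-[350,190])/.35,(w-[200,80])*4+[400,0])
E
```

```text
[151.57878501 128.31206022] [561.94263284 198.70728869]
[129.8953076  262.55992671] [576.75778332 340.88883005]
```

View pics/p4.png

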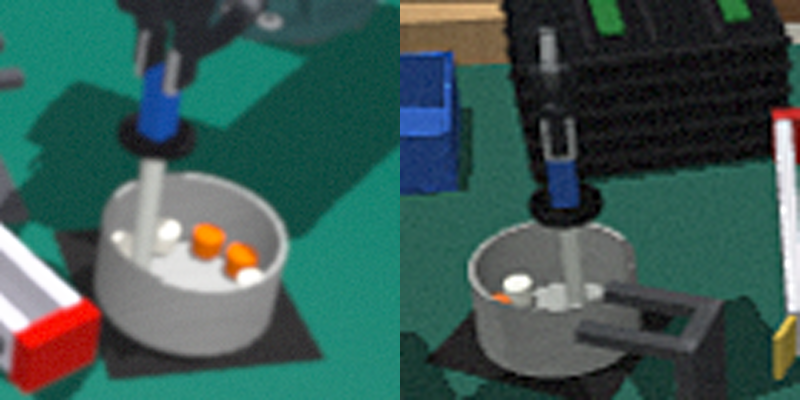

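```bash
python3 -m pendant '[{"twist":[0,0,0],"translation":[0,0,0],"gripper":0},{"twist":[0,0,0],"translation":[-0.3,-0.5,0],"gripper":0},{"twist":[0,0,0],"translation":[-1.2,0.8,0],"gripper":0},{"twist":[0,0,0],"translation":[-1.0,1.1,0],"gripper":0},{"twist":[0,0,0],"translation":[-0.5,1.4,0],"gripper":0},{"twist":[0,0,0],"translation":[-0.1,1.5,0],"gripper":0},{"twist":[0,0,0],"translation":[0.4,1.4,0],"gripper":0},{"twist":[0,0,0],"translation":[0.8,1.2,0],"gripper":0},{"twist":[0,0,0],"translation":[1.2,1.0,0],"gripper":0},{"twist":[0,0,0],"translation":[1.3,0.5,0],"gripper":0},{"twist":[0,0,0],"translation":[1.5,0.1,0],"gripper":0},{"twist":[0,0,0],"translation":[1.4,-0.4,0],"gripper":0},{"twist":[0,0,0],"translation":[1.2,-0.8,0],"gripper":0},{"twist":[0,0,0],"translation":[1.0,-1.2,0],"gripper":0},{"twist":[0,0,0],"translation":[0.5,-1.3,0],"gripper":0},{"twist":[0,0,0],"translation":[0.1,-1.5,0],"gripper":0},{"twist":[0,0,0],"translation":[-0.4,-1.4,0],"gripper":0},{"twist":[0,0,0],"translation":[-0.8,-1.2,0],"gripper":0},{"twist":[0,0,0],"translation":[-1.2,-1.0,0],"gripper":0},{"twist":[0,0,0],"translation":[-1.3,-0.5,0],"gripper":0}]' 110
cat >> h.py <<'E'
def oranges(tag):
    im=capture("wrist");cv2.imwrite(f"pics/{tag}.png",im[:,:,::-1]);m=camera_model("wrist")
    h=cv2.cvtColor(im,cv2.COLOR_RGB2HSV);k=((h[...,0]>5)&(h[...,0]<20)&(h[...,1]>150)&(h[...,2]>120)).astype(np.uint8)
    n,_,st,c=cv2.connectedComponentsWithStats(k)
    for i in range(1,n):
        X=wplane(m,c[i],.025)
        if st[i,4]>15 and X[0]<.5:print(st[i],X,np.hypot(*(X-[.363,.2517])),np.hypot(*(X-[.3654,.277])),np.degrees(np.arctan2(X[1]-.2713,X[0]-.4082)))
E
python3 -c "
from h import *
oranges('w6')"
```

```text
time_s: 22.65
eef_pos: [0.401, 0.2253, 0.1556]
orientation: [[-1.0, 0.002, 0.001], [0.002, 1.0, 0.001], [-0.001, 0.001, -1.0]]
wrist_force: [-1.3, 3.5, -1.8]
gripper_width: 0.192
gripper_force: 108.5
```

```bash
cat >> h.py <<'E'
def orfix(name,box):
    im=capture(name);m={"scene":S,"side":D}[name];h=cv2.cvtColor(im,cv2.COLOR_RGB2HSV)
    k=((h[...,0]>5)&(h[...,0]<18)&(h[...,1]>170)&(h[...,2]>80)).astype(np.uint8)
    n,_,st,c=cv2.connectedComponentsWithStats(k)
    for i in range(1,n):
        X=plane(m,c[i],.022)
        if st[i,4]>4 and np.hypot(*(X-[.4082,.2713]))<.08:print(name,st[i],X,np.hypot(*(X-[.363,.2517])),np.hypot(*(X-[.3654,.277])))
E
python3 -c "
from h import *
orfix('scene',0);orfix('side',0);im=cv2.imread('pics/w6.png')[40:340,130:430]
a=capture('scene')[190:330,350:490,::-1]
cv2.imwrite('pics/p6.png',np.hstack([cv2.resize(a,(400,400)),cv2.resize(im,(400,400))]))"
```

```text
scene [391 273   7   8  37] [0.42089809 0.22519374] 0.06367708393543542 0.07592053145730537
```

View pics/p6.png

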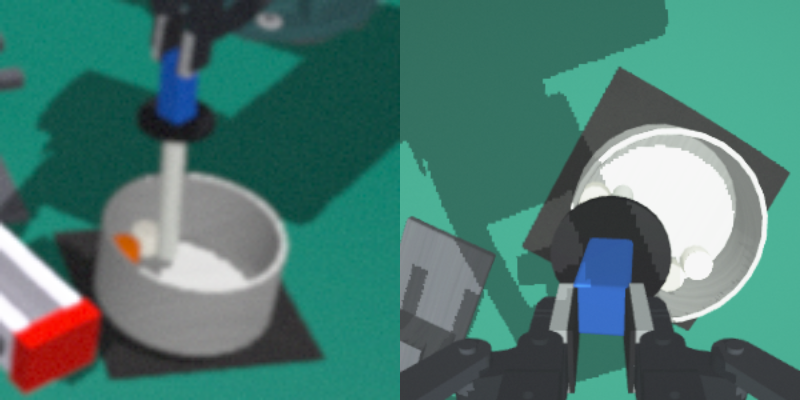

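```bash
python3 -m pendant '[{"twist":[0,0,0],"translation":[0,0,-2],"gripper":0},{"twist":[0,0,0],"translation":[0,0,-2],"gripper":0},{"twist":[0,0,0],"translation":[0,0,-3],"gripper":0},{"twist":[0,0,0],"translation":[0,0,-3],"gripper":0},{"twist":[0,0,0],"translation":[0,0,-3],"gripper":0},{"twist":[0,0,0],"translation":[0,0,-3],"gripper":0},{"twist":[0,0,0],"translation":[-1.2,-2.7,0],"gripper":0},{"twist":[0,0,0],"translation":[-1.2,-2.7,0],"gripper":0},{"twist":[0,0,0],"translation":[-1.2,-2.7,0],"gripper":0},{"twist":[0,0,0],"translation":[-1.3,-2.7,0],"gripper":0},{"twist":[0,0,0],"translation":[-1.3,-2.6,0],"gripper":0},{"twist":[0,0,0],"translation":[0,0,0],"gripper":0},{"twist":[0,0,0],"translation":[0,0,0],"gripper":0}]'
python3 -c "
from h import *
np.set_printoptions(precision=4,suppress=True)
orfix('scene',0);orfix('side',0)
t=get_obs()['eef_pos']
a=capture('scene');b=capture('side');cv2.imwrite('pics/s7.png',a[:,:,::-1]);cv2.imwrite('pics/d7.png',b[:,:,::-1])
ps=proj(S,t-[0,0,.08]).astype(int);pd=proj(D,t-[0,0,.08]).astype(int);print(ps,pd)
A=a[ps[1]-60:ps[1]+60,ps[0]-40:ps[0]+40,::-1];B=b[pd[1]-60:pd[1]+60,pd[0]-40:pd[0]+40,::-1]
cv2.imwrite('pics/p7.png',np.hstack([cv2.resize(A,(400,600),interpolation=cv2.INTER_CUBIC),cv2.resize(B,(400,600),interpolation=cv2.INTER_CUBIC)]))"
```

```text
time_s: 24.48
eef_pos: [0.4603, 0.0916, 0.315]
orientation: [[-1.0, 0.001, -0.002], [0.001, 1.0, -0.0], [0.002, -0.0, -1.0]]
wrist_force: [0.4, 0.3, -1.4]
gripper_width: 0.189
gripper_force: 108.4
scene [391 272   7   3   9] [0.4152 0.2161] 0.06317910235908569 0.07866958125485063
scene [395 278   3   3   7] [0.4247 0.2336] 0.06433355540416087 0.07349832663999252
[346 173] [252 126]
```

View pics/p7.png

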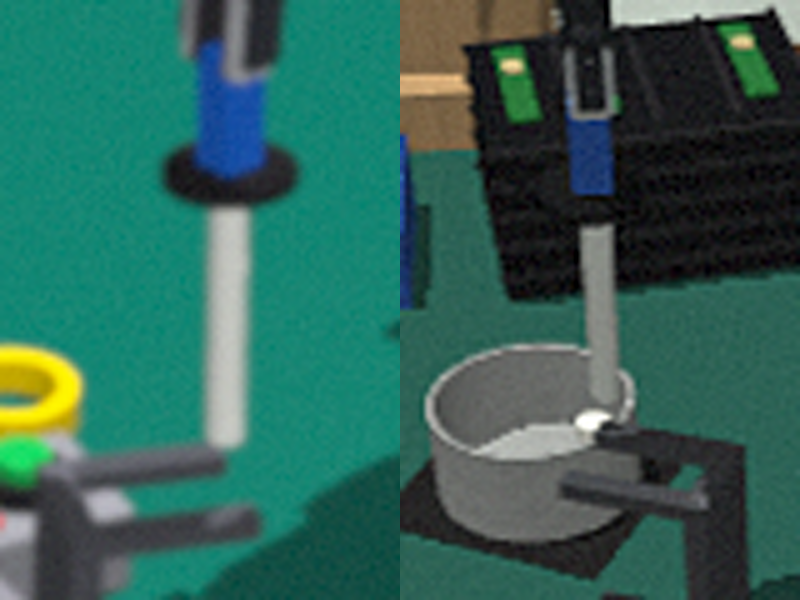

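```bash
python3 - <<'E'
from h import *
s=lambda c,r:(306+c/5-.4,113+r/5-.4)
d=lambda c,r:(212+(c-400)/5-.4,66+r/5-.4)
for a,b in[((229,205),(597,224)),((225,443),(605,404))]:print(*tri(s(*a),d(*b)))
# same measure of initial tip & expected projections
t=get_obs()['eef_pos']
for X in[t-[0,0,.018],t-[0,0,.143]]:
    q=proj(S,X);w=proj(D,X);print((q-[306,113])*5,(w-[212,66])*5+[400,0])
# pegs: yellow tab blobs
for n,m in(("scene",S),("side",D)):
    im=cv2.imread({"scene":"pics/s7.png","side":"pics/d7.png"}[n]);h=cv2.cvtColor(im,cv2.COLOR_BGR2HSV)
    k=((h[...,0]>20)&(h[...,0]<32)&(h[...,1]>130)&(h[...,2]>90)).astype(np.uint8)
    N,_,st,c=cv2.connectedComponentsWithStats(k)
    for i in range(1,N):
        if st[i,4]>40:print(n,st[i],c[i])
E
```

```text
[0.45732301 0.09527538 0.28153485] 1.0968096159601224 1.357916913457892
[0.45469972 0.1029473  0.16745882] 0.5939050814505951 0.7236829736214434
[213.64761174 171.48512215] [594.293378 192.222361]
[193.87456253 426.72193916] [611.50019238 402.73462324]
scene [238 126  10  22 204] [242.64215686 136.3627451 ]
scene [217 144  11  24 226] [222.10176991 155.2699115 ]
scene [294 182  28  21 414] [307.11111111 191.49033816]
scene [267 227  11  16 127] [271.8503937  234.11023622]
side [294 159   5  16  56] [295.94642857 166.16071429]
side [315 159   6  15  70] [317.5 166. ]
side [304 235  11  27 246] [309.34552846 248.04878049]
side [206 248  32  29 563] [221.71047957 261.60390764]
side [257 260  14  28 266] [263.84962406 273.33082707]
```

```bash
python3 -m pendant '[{"twist":[0.067,0,0],"translation":[-0.7,-0.15,0],"gripper":0},{"twist":[0,0,0],"translation":[0,0.2,3],"gripper":0},{"twist":[0,0,0],"translation":[0,0.2,3],"gripper":0},{"twist":[0,0,0],"translation":[0,0.2,3],"gripper":0},{"twist":[0,0,0],"translation":[0,0.2,3],"gripper":0},{"twist":[0,0,0],"translation":[0,0.1,2],"gripper":0},{"twist":[0,0,0],"translation":[0,0.05,0.7],"gripper":0},{"twist":[0,0,0],"translation":[0,0,0],"gripper":0},{"twist":[0,0,0],"translation":[0,0,0],"gripper":0}]'
```

```text
time_s: 25.8
eef_pos: [0.4691, 0.0897, 0.169]
orientation: [[-1.0, 0.001, 0.002], [0.001, 0.998, -0.067], [-0.002, -0.067, -0.998]]
wrist_force: [-0.2, 0.4, -2.1]
gripper_width: 0.189
gripper_force: 108.4
```

```bash
python3 -m pendant '[{"twist":[0,0,0],"translation":[0.1,0.0,0.3],"gripper":0},{"twist":[0,0,0],"translation":[0,0.05,0.3],"gripper":0},{"twist":[0,0,0],"translation":[0,0,0],"gripper":0}]'
```

```text
time_s: 26.18
eef_pos: [0.4671, 0.0896, 0.1619]
orientation: [[-1.0, 0.001, -0.0], [0.001, 0.998, -0.067], [0.0, -0.067, -0.998]]
wrist_force: [-0.8, 0.4, -0.7]
gripper_width: 0.187
gripper_force: 108.4
```

```bash
python3 -m pendant '[{"twist":[0,0,0],"translation":[0,0,0.2],"gripper":0},{"twist":[0,0,0],"translation":[0,0,0],"gripper":0},{"twist":[0,0,0],"translation":[0,0,0],"gripper":40},{"twist":[0,0,0],"translation":[0,0,0],"gripper":100},{"twist":[0,0,0],"translation":[0,0,0],"gripper":100},{"twist":[0,0,0],"translation":[0,0,0],"gripper":100},{"twist":[0,0,0],"translation":[0,0,0],"gripper":100},{"twist":[0,0,0],"translation":[0,0,0],"gripper":100},{"twist":[0,0,0],"translation":[0,-0.1,-2],"gripper":100},{"twist":[0,0,0],"translation":[0,-0.2,-3],"gripper":100},{"twist":[0,0,0],"translation":[0,-0.2,-3],"gripper":100},{"twist":[-0.067,0,0],"translation":[0,-0.2,-3],"gripper":100},{"twist":[0,0,0],"translation":[0,0,-3],"gripper":100},{"twist":[0,0,0],"translation":[0,0,0],"gripper":100}]' 60
python3 - <<'E'
from h import *
a=capture('scene');b=capture('side');cv2.imwrite('pics/s8.png',a[:,:,::-1]);cv2.imwrite('pics/d8.png',b[:,:,::-1])
for n,m,im in(("scene",S,a),("side",D,b)):
    h=cv2.cvtColor(im,cv2.COLOR_RGB2HSV);k=((h[...,0]>105)&(h[...,0]<125)&(h[...,1]>150)&(h[...,2]>70)).astype(np.uint8)
    N,_,st,c=cv2.connectedComponentsWithStats(k);p=proj(m,[.463,.091,.172])
    for i in range(1,N):
        if st[i,4]>20 and np.hypot(*(c[i]-p))<40:print(n,st[i],c[i],p)
    for f in("0",):
        h=cv2.cvtColor(cv2.imread(f"pics/{n}0.png"),cv2.COLOR_BGR2HSV);k=((h[...,0]>105)&(h[...,0]<125)&(h[...,1]>150)&(h[...,2]>70)).astype(np.uint8)
        N,_,st,c=cv2.connectedComponentsWithStats(k)
        for i in range(1,N):
            if st[i,4]>20 and np.hypot(*(c[i]-p))<40:print(n,"start",st[i],c[i])
E
```

```text
time_s: 27.92
eef_pos: [0.469, 0.0897, 0.3027]
orientation: [[-1.0, 0.001, 0.005], [0.001, 1.0, 0.0], [-0.005, 0.0, -1.0]]
wrist_force: [0.1, -0.2, -0.9]
gripper_width: 1.0
gripper_force: 0.0
scene [337 187  14  26 261] [343.69348659 199.99616858] [343.67517868 198.6041656 ]
scene start [338 187  13  25 257] [344.31128405 199.08171206]
side [253 137   8  20 141] [256.32624113 146.79432624] [255.14995091 146.8166113 ]
side start [251 138  10  20 145] [255.13793103 147.19310345]
```

```bash
python3 -m pendant '[{"twist":[0,0,0],"translation":[-0.33,-4.33,-0.65],"gripper":100},{"twist":[0,0,0],"translation":[-0.33,-4.33,-0.65],"gripper":100},{"twist":[0,0,0],"translation":[-0.33,-4.33,-0.65],"gripper":100},{"twist":[0,0,0],"translation":[-0.33,-4.33,-0.65],"gripper":100},{"twist":[0,0,0],"translation":[-0.33,-4.33,-0.65],"gripper":100},{"twist":[0,0,0],"translation":[-0.33,-4.33,-0.65],"gripper":100},{"twist":[0,0,0],"translation":[-0.33,-4.33,-0.65],"gripper":100},{"twist":[0,0,0],"translation":[-0.33,-4.33,-0.65],"gripper":100},{"twist":[0,0,0],"translation":[-0.33,-4.33,-0.65],"gripper":100},{"twist":[0,0,0],"translation":[0,0,0],"gripper":100},{"twist":[0,0,0],"translation":[0,0,0],"gripper":100}]'
python3 - <<'E'
from h import *
print(get_obs()["joint_positions"])
m=camera_model("wrist");im=capture("wrist")[:,:,::-1]
np.save("w9.npy",{k:np.array(v) for k,v in m.items()},allow_pickle=True);cv2.imwrite("pics/w9.png",im)
a=cv2.resize(im[100:400,120:420],(600,600),interpolation=cv2.INTER_CUBIC);cv2.imwrite("pics/w9c.png",a)
for X in[(.457,-.3231,.178),(.5758,-.2846,.178)]:print(wproj(m,X),(wproj(m,X)-[120,100])*2)
E
```

```text
time_s: 29.4
eef_pos: [0.4961, -0.2989, 0.3572]
orientation: [[-1.0, 0.001, -0.002], [0.001, 1.0, 0.002], [0.002, 0.002, -1.0]]
wrist_force: [-0.1, -0.3, 0.5]
gripper_width: 1.0
gripper_force: 0.0
[-6.61679361e-01  2.31372507e-01  1.31479586e+00  3.70855504e-04
  1.59860793e+00 -2.23154589e+00]
[256.31237012 149.94428947] [272.62474025  99.88857893]
[291.09550439 252.30239744] [342.19100878 304.60479487]
```

View pics/w9c.png

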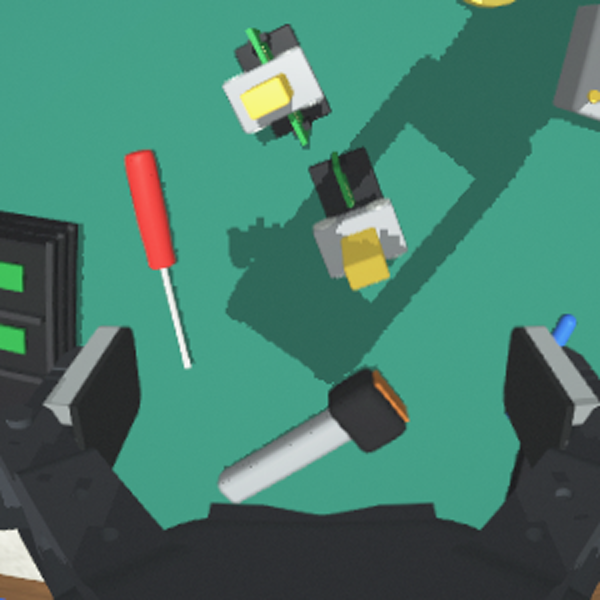

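```bash
python3 - <<'E'
from h import *
np.set_printoptions(precision=4,suppress=True)
m=np.load("w9.npy",allow_pickle=True).item()
f=lambda c,r,z:wplane(m,(120+c/2-.2,100+r/2-.2),z)
for q,b in([[(222,85),(303,47),(328,106),(247,135)],[(252,32),(305,144)]],[[(313,235),(395,198),(405,245),(335,278)],[(338,153),(350,205)]]):
    P_=np.array([f(*p,.118) for p in q]);print(P_.mean(0),P_.tolist())
    for i in range(4):
        d=P_[(i+1)%4]-P_[i];print(np.hypot(*d),np.degrees(np.arctan2(*d[::-1])))
    B=[f(*p,.078) for p in b];d=B[1]-B[0];print("board",B,np.hypot(*d),np.degrees(np.arctan2(*d[::-1])))
# tab blobs in fresh views
im=cv2.imread("pics/w9.png");h=cv2.cvtColor(im,cv2.COLOR_BGR2HSV)
k=((h[...,0]>20)&(h[...,0]<32)&(h[...,1]>130)&(h[...,2]>90)).astype(np.uint8)
N,_,st,c=cv2.connectedComponentsWithStats(k)
for i in range(1,N):
    if st[i,4]>40:
        cn=np.argwhere(_==i)[:,::-1].astype(np.float32);print(st[i],c[i],wplane(m,c[i],.15),wplane(m,c[i],.165),cv2.minAreaRect(cn))
def blobs(f):
    h=cv2.cvtColor(cv2.imread(f),cv2.COLOR_BGR2HSV);k=((h[...,0]>20)&(h[...,0]<32)&(h[...,1]>130)&(h[...,2]>90)).astype(np.uint8)
    N,_,st,c=cv2.connectedComponentsWithStats(k);return [c[i] for i in range(1,N) if 180<st[i,4]<300]
a=blobs("pics/s8.png");b=blobs("pics/d8.png");print(a,b)
for p in a:
    for q in b:print(tri(p,q))
E
```

```text
[ 0.4577 -0.3262] [[0.4519183530960579, -0.359738863358948], [0.4285326569507109, -0.30827668131433295], [0.46600094251250124, -0.2926172184464746], [0.48431940654756706, -0.34434792467080366]]
0.056526515592203244 114.43822928140476
0.04060900393077501 22.681958881513662
0.05487833899701993 -70.50033442846002
0.035870729829064994 -154.59164951738856
board [array([ 0.4178, -0.3443]), array([ 0.4966, -0.3082])] 0.08665651603956093 24.635722397311394
[ 0.5541 -0.2699] [[0.5510718836103524, -0.30235617129581166], [0.5259109320666149, -0.24870103619551562], [0.5581665906047648, -0.2409699455864325], [0.5814377465147252, -0.28762928334000487]]
0.05926168243660763 115.12368274525441
0.033169221723392574 13.478487263663887
0.0521405839724454 -63.49245889698706
0.03374858306344212 -154.12746340571408
board [array([ 0.503, -0.285]), array([ 0.5408, -0.2762])] 0.03874518092261185 13.149787429722164
[340  63  48  40 537] [370.095   85.5158] [ 0.3804 -0.1917] [ 0.3822 -0.1959] ((363.5, 82.5), (39.0, 47.0), 90.0)
[243 137  23  22 100] [257.55 146.58] [ 0.4555 -0.3236] [ 0.4543 -0.3226] ((253.8000
[... 433 characters left out ...]
935058594)
[483 254  25  16 228] [495.2281 261.1754] [0.6129 0.03  ] [0.6055 0.017 ] ((495.300048828125, 261.1000671386719), (13.86362075805664, 21.01903533935547), 63.43495178222656)
[array([242.6195, 136.3756]), array([222.0837, 155.2203])] [array([309.296, 248.096]), array([263.8377, 273.317 ])]
(array([ 0.5177, -0.277 ,  0.1814]), np.float64(10.533043048004332), np.float64(19.809647280570992))
(array([ 0.456 , -0.3288,  0.1502]), np.float64(0.2952088130222261), np.float64(0.6214562948267537))
(array([ 0.5557, -0.2722,  0.1496]), np.float64(0.3287138585273105), np.float64(0.614350180826101))
(array([ 0.4957, -0.3266,  0.1181]), np.float64(9.889359125179613), np.float64(20.75973086001314))
```

```bash
python3 -m pendant '[{"twist":[0,0,0.175],"translation":[0,0,0],"gripper":100},{"twist":[0,0,0.175],"translation":[0,0,0],"gripper":100},{"twist":[0,0,0.175],"translation":[0,0,0],"gripper":100},{"twist":[0,0,0.175],"translation":[0,0,0],"gripper":100},{"twist":[0,0,0.175],"translation":[0,0,0],"gripper":100},{"twist":[0,0,0.175],"translation":[0,0,0],"gripper":100},{"twist":[0,0,0.175],"translation":[0,0,0],"gripper":100},{"twist":[0,0,0.175],"translation":[0,0,0],"gripper":100},{"twist":[0,0,0.171],"translation":[0,0,0],"gripper":100},{"twist":[0,0,0],"translation":[4.1,1.3,0],"gripper":100},{"twist":[0,0,0],"translation":[4.1,1.3,0],"gripper":100},{"twist":[0,0,0],"translation":[4.1,1.3,0],"gripper":100},{"twist":[0,0,0],"translation":[4.1,1.3,0],"gripper":100},{"twist":[0,0,0],"translation":[4.1,1.3,0],"gripper":100},{"twist":[0,0,0],"translation":[4.1,1.3,0],"gripper":100},{"twist":[0,0,0],"translation":[4.1,1.3,0],"gripper":100},{"twist":[0,0,0],"translation":[4.1,1.3,0],"gripper":100},{"twist":[0,0,0],"translation":[0,0,0],"gripper":100},{"twist":[0,0,0],"translation":[0,0,0],"gripper":100}]'
python3 - <<'E'
from h import *
print(get_obs()["joint_positions"])
m=camera_model("wrist");im=capture("wrist")[:,:,::-1]
np.save("w10.npy",{k:np.array(v) for k,v in m.items()},allow_pickle=True);cv2.imwrite("pics/w10.png",im)
P=[wproj(m,X) for X in[(.589,.03,.144),(.6217,.3266,.144),(.57,.05,.144)]];print(P)
E
```

```text
time_s: 31.82
eef_pos: [0.6002, 0.0287, 0.3585]
orientation: [[-0.001, 1.0, -0.001], [1.0, 0.001, -0.001], [-0.001, -0.001, -1.0]]
wrist_force: [0.3, 0.2, 0.8]
gripper_width: 0.999
gripper_force: 0.0
[-6.67602268e-02  2.64322861e-01  1.26751665e+00 -6.10342899e-04
  1.61058613e+00 -6.74853915e-02]
[array([271.36857174, 179.31314393]), array([298.4522491 , -51.20690449]), array([255.43707007, 162.94954535])]
```

```bash
python3 - <<'E'
import cv2
a=cv2.imread("pics/w10.png")[0:240,160:400];cv2.imwrite("pics/w10c.png",cv2.resize(a,(600,600),interpolation=cv2.INTER_CUBIC))
E
```

```text
(no output)
```

View pics/w10c.png

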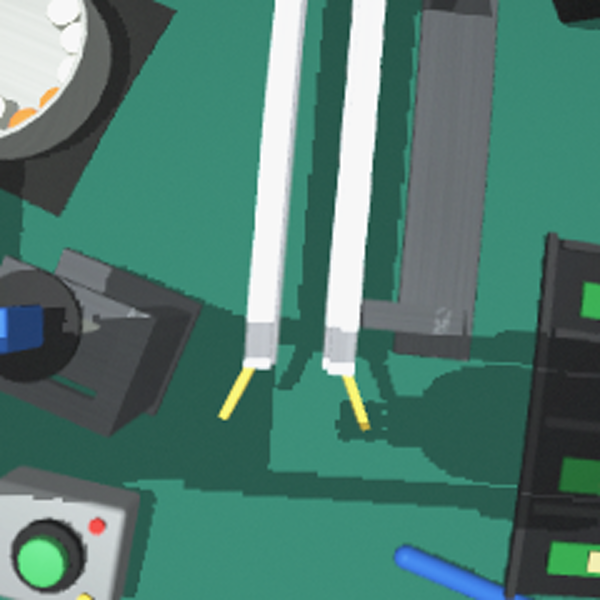

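```bash
python3 - <<'E'
from h import *
np.set_printoptions(precision=4,suppress=True)
m=np.load("w10.npy",allow_pickle=True).item()
f=lambda c,r,z:wplane(m,(160+c/2.5-.2,c*0+r/2.5-.2),z)
for n,a,b in(("L outer",(244,360),(276,4)),("L inner",(270,362),(302,4)),("R inner",(323,368),(355,4)),("R outer",(354,372),(387,4))):
    A,B=f(*a,.144),f(*b,.144);d=B-A;print(n,A,B,np.degrees(np.arctan2(d[0],d[1])))
print("guides",f(222,416,.14),f(366,428,.14))
print("button",f(42,562,.069))
print("oranges",f(22,118,.025),f(50,98,.025))
E
```

```text
L outer [0.5726 0.073 ] [0.5875 0.249 ] 4.83411615831789
L inner [0.5849 0.072 ] [0.5998 0.249 ] 4.8099632794568965
R inner [0.61   0.0691] [0.625  0.2494] 4.74667653479787
R outer [0.6248 0.0673] [0.6403 0.25  ] 4.857706515843436
guides [0.5613 0.0456] [0.6312 0.0397]
button [ 0.439  -0.0532]
oranges [0.4215 0.2275] [0.4402 0.2391]
```

```bash
python3 -m pendant '[{"twist":[0,0,0],"translation":[-3.75,-0.56,0],"gripper":100},{"twist":[0,0,0],"translation":[-3.75,-0.56,0],"gripper":100},{"twist":[0,0,0],"translation":[-3.75,-0.56,0],"gripper":100},{"twist":[0,0,0],"translation":[-3.75,-0.56,0],"gripper":100},{"twist":[0,0,0],"translation":[-3.75,-0.56,0],"gripper":100},{"twist":[0,0,0],"translation":[-3.75,-0.56,0],"gripper":100},{"twist":[0,0,0],"translation":[-3.75,-0.56,0],"gripper":100},{"twist":[0,0,0],"translation":[-3.75,-0.56,0],"gripper":100},{"twist":[0,0,-0.17],"translation":[0,0,3],"gripper":100},{"twist":[0,0,-0.17],"translation":[0,0,3],"gripper":100},{"twist":[0,0,0],"translation":[0,0,3],"gripper":100},{"twist":[0,0,0],"translation":[0,0,0],"gripper":100},{"twist":[0,0,0],"translation":[0,0,0],"gripper":100}]'
python3 - <<'E'
from h import *
np.set_printoptions(precision=4,suppress=True)
def blobs(im):
    h=cv2.cvtColor(im,cv2.COLOR_RGB2HSV);k=((h[...,0]>20)&(h[...,0]<32)&(h[...,1]>130)&(h[...,2]>90)).astype(np.uint8)
    N,L,st,c=cv2.connectedComponentsWithStats(k);return [(c[i],st[i,4],np.argwhere(L==i)[:,::-1].astype(np.float32)) for i in range(1,N) if 90<st[i,4]]
m=camera_model("wrist")
for c,s,q in blobs(capture("wrist")):print(c,s,wplane(m,c,.15),cv2.minAreaRect(q))
a=blobs(capture("scene"));b=blobs(capture("side"))
for p in a:
    for q in b:
        t=tri(p[0],q[0])
        if t[1]<2:print(t[0],p[1],q[1])
E
```

```text
time_s: 33.5
eef_pos: [0.556, -0.2727, 0.2701]
orientation: [[-0.332, 0.943, 0.001], [0.943, 0.332, -0.001], [-0.001, 0.001, -1.0]]
wrist_force: [0.4, -0.5, 0.0]
gripper_width: 1.0
gripper_force: 0.0
[183.2163  55.2247] 356 [ 0.4284 -0.1741] ((179.2977294921875, 56.87640380859375), (29.156782150268555, 54.790767669677734), 12.994616508483887)
[155.4194  48.2151] 279 [ 0.399  -0.1739] ((158.7528076171875, 49.59551239013672), (21.411956787109375, 39.6439208984375), 32.00538635253906)
[280.4356 198.5304] 675 [ 0.5566 -0.2723] ((280.5, 198.0), (38.0, 17.0), 90.0)
[167.4091 216.8997] 748 [ 0.4582 -0.326 ] ((164.84616088867188, 219.23077392578125), (36.47760009765625, 35.3009033203125), 78.69007110595703)
[ 0.4562 -0.3282  0.1504] 203 269
[ 0.556  -0.2715  0.1481] 222 254
[ 0.3551 -0.1663  0.0146] 424 564
```

```bash
python3 -m pendant '[{"twist":[0,0,0],"translation":[0,0,3.5],"gripper":100},{"twist":[0,0,0],"translation":[0,0,3.5],"gripper":100},{"twist":[0,0,0],"translation":[0,0,3.5],"gripper":100},{"twist":[0,0,0],"translation":[0,0,2.1],"gripper":100},{"twist":[0,0,0],"translation":[0,0,0],"gripper":100},{"twist":[0,0,0],"translation":[0,0,0],"gripper":0},{"twist":[0,0,0],"translation":[0,0,0],"gripper":0},{"twist":[0,0,0],"translation":[0,0,0],"gripper":0},{"twist":[0,0,0],"translation":[0,0,0],"gripper":0},{"twist":[0,0,0],"translation":[0,0,0],"gripper":0},{"twist":[0,0,0],"translation":[0,0,0],"gripper":0},{"twist":[0,0,0],"translation":[0,0,0],"gripper":0},{"twist":[0,0,0],"translation":[0,0,-2],"gripper":0},{"twist":[0,0,0],"translation":[0,0,-2],"gripper":0},{"twist":[0,0,0],"translation":[0,0,0],"gripper":0}]' 80
```

```text
time_s: 35.52
eef_pos: [0.5569, -0.2725, 0.184]
orientation: [[-0.332, 0.943, 0.002], [0.943, 0.332, -0.002], [-0.002, 0.002, -1.0]]
wrist_force: [0.1, -0.2, -2.3]
gripper_width: 0.148
gripper_force: 78.6
```

```bash
python3 -m pendant '[{"twist":[0,0,0.141],"translation":[0,0,0],"gripper":0},{"twist":[0,0,0.141],"translation":[0,0,0],"gripper":0},{"twist":[0,0,0.141],"translation":[0,0,0],"gripper":0},{"twist":[0,0,0],"translation":[3.85,0.18,0],"gripper":0},{"twist":[0,0,0],"translation":[3.85,0.18,0],"gripper":0},{"twist":[0,0,0],"translation":[3.85,0.18,0],"gripper":0},{"twist":[0,0,0],"translation":[3.85,0.18,0],"gripper":0},{"twist":[0,0,0],"translation":[3.85,0.18,0],"gripper":0},{"twist":[0,0,0],"translation":[3.85,0.18,0],"gripper":0},{"twist":[0,0,0],"translation":[3.85,0.18,0],"gripper":0},{"twist":[0,0,0],"translation":[0,0,-0.3],"gripper":0},{"twist":[0,0,0],"translation":[0,0,0],"gripper":0},{"twist":[0,0,0],"translation":[0,0,0],"gripper":0}]'
cat >> h.py <<'E'
O=np.array([.5985,.070]);RY=np.array([.0837,.9965]);RX=np.array([.9965,-.0837])
def tocmd():
    o=get_obs();p=o["eef_pos"];d=p[:2]-O;print("rail x,y",d@RX,d@RY,"z",p[2],"yaw",np.degrees(np.arctan2(o["orientation"][1,1],o["orientation"][0,1])))
def blobs(im,lo=90):
    h=cv2.cvtColor(im,cv2.COLOR_RGB2HSV);k=((h[...,0]>20)&(h[...,0]<32)&(h[...,1]>130)&(h[...,2]>90)).astype(np.uint8)
    N,L,st,c=cv2.connectedComponentsWithStats(k);return [(c[i],st[i,4],st[i]) for i in range(1,N) if lo<st[i,4]]
E
python3 - <<'E'
from h import *
np.set_printoptions(precision=4,suppress=True)
tocmd()
m=camera_model("wrist");im=capture("wrist");cv2.imwrite("pics/w11.png",im[:,:,::-1])
for c,s,q in blobs(im,40):print(c,s,q,wplane(m,c,.13),wplane(m,c,.19))
h=cv2.cvtColor(im,cv2.COLOR_RGB2HSV)
# white lips: sample rows, find white runs
for v in(40,60,80,100):
    w=(h[v,:,1]<40)&(h[v,:,2]>200);r=np.flatnonzero(np.diff(np.r_[0,w.astype(int),0]));print(v,[(a,b,wplane(m,(a,v),.144),wplane(m,(b,v),.144)) for a,b in r.reshape(-1,2) if 5<b-a<40 and 180<a<380])
E
```

```text
time_s: 37.15
eef_pos: [0.5908, -0.0053, 0.1853]
orientation: [[0.085, 0.996, -0.001], [0.996, -0.085, -0.0], [-0.0, -0.001, -1.0]]
wrist_force: [-0.6, 0.3, -1.9]
gripper_width: 0.145
gripper_force: 78.6
rail x,y -0.001401802701452231 -0.07572586730759029 z 0.18528871050548104 yaw -4.868452708942565
[324.1555 138.2386] 373 [311 119  26  39 373] [0.6262 0.0516] [0.6186 0.0554]
[240.8308 138.44  ] 325 [229 120  25  39 325] [0.5683 0.0563] [0.576  0.0588]
[280.3611 254.4079] 2160 [ 265  216   32   79 2160] [ 0.5884 -0.0326] [ 0.5908 -0.0066]
[167.7895 276.8246] 57 [164 273   9   9  57] [ 0.4947 -0.0466] [ 0.5218 -0.0169]
[118.122  307.4503] 1057 [  97  289   51   44 1057] [ 0.4367 -0.0768] [ 0.4791 -0.0392]
40 [(np.int64(242), np.int64(266), array([0.5766, 0.1226]), array([0.5921, 0.1208])), (np.int64(298), np.int64(323), array([0.6127, 0.1191]), array([0.629 , 0.1182]))]
60 [(np.int64(242), np.int64(266), array([0.5755, 0.1088]), array([0.591 , 0.1071])), (np.int64(298), np.int64(323), array([0.6115, 0.1053]), array([0.6277, 0.1044]))]
80 [(np.int64(242), np.int64(266), array([0.5744, 0.0953]), array([0.5899, 0.0936])), (np.int64(299), np.int64(323), array([0.611 , 0.0919]), array([0.6266, 0.091 ]))]
100 [(np.int64(243), np.int64(261), array([0.5739, 0.082 ]), array([0.5855, 0.0808])), (np.int64(298), np.int64(323), array([0.6093, 0.0787]), array([0.6255, 0.0777]))]
```

```bash
python3 -m pendant '[{"twist":[0,0,0],"translation":[0,0.15,1.3],"gripper":0},{"twist":[0,0,0],"translation":[0,0,1.3],"gripper":0},{"twist":[0,0,0],"translation":[0,0,0],"gripper":0},{"twist":[0,0,0],"translation":[2,0,0],"gripper":0},{"twist":[0,0,0],"translation":[2,0,0],"gripper":0},{"twist":[0,0,0],"translation":[2,0,0],"gripper":0},{"twist":[0,0,0],"translation":[2,0,0],"gripper":0},{"twist":[0,0,0],"translation":[2,0,0],"gripper":0},{"twist":[0,0,0],"translation":[0,0,0],"gripper":0}]';python3 -c "
from h import *
tocmd()"
```

```text
time_s: 38.33
eef_pos: [0.601, 0.0971, 0.1598]
orientation: [[0.082, 0.997, 0.0], [0.997, -0.082, 0.0], [0.0, 0.0, -1.0]]
wrist_force: [-0.7, 0.0, -2.3]
gripper_width: 0.148
gripper_force: 78.6
rail x,y 0.0002691772697002593 0.027213562199823443 z 0.15979845295739986 yaw -4.683685262440061
```

```bash
python3 -m pendant '[{"twist":[0,0,0],"translation":[2.4,0,0],"gripper":0},{"twist":[0,0,0],"translation":[2.4,0,0],"gripper":0},{"twist":[0,0,0],"translation":[2.4,0,0],"gripper":0},{"twist":[0,0,0],"translation":[2.4,0,0],"gripper":0},{"twist":[0,0,0],"translation":[2.4,0,0],"gripper":0},{"twist":[0,0,0],"translation":[2.4,0,0],"gripper":0},{"twist":[0,0,0],"translation":[2.4,0,0],"gripper":0},{"twist":[0,0,0],"translation":[2.2,0,0],"gripper":0},{"twist":[0,0,0],"translation":[0.6,0,0],"gripper":0},{"twist":[0,0,0],"translation":[0.4,0,0],"gripper":0},{"twist":[0,0,0],"translation":[0,0,0],"gripper":0}]';python3 -c "
from h import *
tocmd()"
```

```text
time_s: 39.7
eef_pos: [0.6177, 0.294, 0.1597]
orientation: [[0.084, 0.996, -0.0], [0.996, -0.084, -0.0], [-0.001, -0.0, -1.0]]
wrist_force: [-0.5, 0.4, -2.2]
gripper_width: 0.15
gripper_force: 78.6
rail x,y 0.0004254913748010236 0.22481215794675896 z 0.15967324825855925 yaw -4.825879525909289
```

```bash
python3 -m pendant '[{"twist":[0,0,0],"translation":[0,0,0.2],"gripper":0},{"twist":[0,0,0],"translation":[0.3,0,0],"gripper":0},{"twist":[0,0,0],"translation":[0.3,0,0],"gripper":0},{"twist":[0,0,0],"translation":[0.2,0,0],"gripper":0},{"twist":[0,0,0],"translation":[0.1,0,0],"gripper":0},{"twist":[0,0,0],"translation":[0,0,0],"gripper":0}]';python3 -c "
from h import *
tocmd()"
```

```text
time_s: 40.45
eef_pos: [0.6184, 0.3017, 0.1579]
orientation: [[0.084, 0.996, -0.0], [0.996, -0.084, -0.003], [-0.003, -0.0, -1.0]]
wrist_force: [-0.9, -5.4, -0.3]
gripper_width: 0.146
gripper_force: 78.8
rail x,y 0.00048239187435233574 0.23258974150972656 z 0.1579300883473526 yaw -4.810716423144618
```

```bash
python3 -m pendant '[{"twist":[0,0,0],"translation":[0,0,0],"gripper":30},{"twist":[0,0,0],"translation":[0,0,0],"gripper":100},{"twist":[0,0,0],"translation":[0,0,0],"gripper":100},{"twist":[0,0,0],"translation":[0,0,0],"gripper":100},{"twist":[0,0,0],"translation":[0,0,0],"gripper":100},{"twist":[0,0,0],"translation":[0,0,-2],"gripper":100},{"twist":[0,0,0],"translation":[0,0,-3],"gripper":100},{"twist":[0,0,0],"translation":[0,0,-4],"gripper":100},{"twist":[0,0,0],"translation":[0,0,-3],"gripper":100}]'
python3 -m pendant '[{"twist":[0,0,0],"translation":[-4.27,-0.72,0],"gripper":100},{"twist":[0,0,0],"translation":[-4.27,-0.72,0],"gripper":100},{"twist":[0,0,0],"translation":[-4.27,-0.72,0],"gripper":100},{"twist":[0,0,0],"translation":[-4.27,-0.72,0],"gripper":100},{"twist":[0,0,0],"translation":[-4.27,-0.72,0],"gripper":100},{"twist":[0,0,0],"translation":[-4.27,-0.72,0],"gripper":100},{"twist":[0,0,0],"translation":[-4.27,-0.72,0],"gripper":100},{"twist":[0,0,0],"translation":[-4.27,-0.72,0],"gripper":100},{"twist":[0,0,0],"translation":[-4.27,-0.72,0],"gripper":100},{"twist":[0,0,0],"translation":[-4.27,-0.72,0],"gripper":100},{"twist":[0,0,0],"translation":[-4.27,-0.72,0],"gripper":100},{"twist":[0,0,0],"translation":[-4.27,-0.72,0],"gripper":100},{"twist":[0,0,0],"translation":[-4.27,-0.72,0],"gripper":100},{"twist":[0,0,0],"translation":[-4.27,-0.72,0],"gripper":100},{"twist":[0,0,0],"translation":[-4.27,-0.72,0],"gripper":100},{"twist":[0,0,-0.168],"translation":[0,0,0],"gripper":100},{"twist":[0,0,-0.168],"translation":[0,0,0],"gripper":100},{"twist":[0,0,-0.168],"translation":[0,0,0],"gripper":100},{"twist":[0,0,0],"translation":[0,0,0],"gripper":100},{"twist":[0,0,0],"translation":[0,0,0],"gripper":100}]'
python3 - <<'E'
from h import *
np.set_printoptions(precision=4,suppress=True)
tocmd()
m=camera_model("wrist");im=capture("wrist");cv2.imwrite("pics/w12.png",im[:,:,::-1])
for c,s,q in blobs(im):print(c,s,q,wplane(m,c,.15))
a=blobs(capture("scene"),60);b=blobs(capture("side"),60)
for p in a:
    for q in b:
        t=tri(p[0],q[0])
        if t[1]<2:print(t[0],p[1],q[1])
E
```

```text
time_s: 41.58
eef_pos: [0.6189, 0.3036, 0.2796]
orientation: [[0.084, 0.996, 0.001], [0.996, -0.084, 0.001], [0.001, 0.001, -1.0]]
wrist_force: [0.9, 0.3, -0.8]
gripper_width: 0.998
gripper_force: 0.0
time_s: 44.08
eef_pos: [0.4572, -0.3257, 0.2779]
orientation: [[-0.405, 0.914, -0.0], [0.914, 0.405, -0.0], [-0.0, -0.0, -1.0]]
wrist_force: [-0.3, -0.5, 0.4]
gripper_width: 1.002
gripper_force: 0.0
rail x,y -0.10769372222917833 -0.4061921492661518 z 0.27787980451190775 yaw 23.885673788725605
[267.2137  31.5676] 1020 [ 238    8   50   56 1020] [ 0.3835 -0.1878]
[278.1593 199.7065] 477 [269 181  18  38 477] [ 0.4569 -0.3289]
[ 0.4561 -0.3281  0.1497] 204 276
[0.5943 0.1244 0.2577] 411 89
[ 0.3551 -0.1665  0.0146] 411 559
[0.6267 0.0491 0.1242] 132 73
[0.6173 0.2976 0.1629] 380 89
[ 0.3264  0.0257 -0.1993] 380 559
```

```bash
python3 -m pendant '[{"twist":[0,0,0],"translation":[-0.2,-0.2,3.5],"gripper":100},{"twist":[0,0,0],"translation":[0,0,3.5],"gripper":100},{"twist":[0,0,0],"translation":[0,0,3.5],"gripper":100},{"twist":[0,0,0],"translation":[0,0,2.9],"gripper":100},{"twist":[0,0,0],"translation":[0,0,0],"gripper":100},{"twist":[0,0,0],"translation":[0,0,0],"gripper":0},{"twist":[0,0,0],"translation":[0,0,0],"gripper":0},{"twist":[0,0,0],"translation":[0,0,0],"gripper":0},{"twist":[0,0,0],"translation":[0,0,0],"gripper":0},{"twist":[0,0,0],"translation":[0,0,0],"gripper":0},{"twist":[0,0,0],"translation":[0,0,0],"gripper":0},{"twist":[0,0,0],"translation":[0,0,0],"gripper":0},{"twist":[0,0,0],"translation":[0,0,-3],"gripper":0},{"twist":[0,0,0],"translation":[0,0,-4],"gripper":0},{"twist":[0,0,0],"translation":[0,0,0],"gripper":0}]' 80
```

```text
time_s: 46.1
eef_pos: [0.4579, -0.33, 0.2168]
orientation: [[-0.408, 0.913, 0.005], [0.913, 0.408, -0.004], [-0.006, 0.002, -1.0]]
wrist_force: [0.3, -0.9, -2.6]
gripper_width: 0.142
gripper_force: 78.5
```

```bash
python3 -m pendant '[{"twist":[0,0,0.168],"translation":[0,0,0],"gripper":0},{"twist":[0,0,0.168],"translation":[0,0,0],"gripper":0},{"twist":[0,0,0.168],"translation":[0,0,0],"gripper":0},{"twist":[0,0,0],"translation":[3.73,1.18,0],"gripper":0},{"twist":[0,0,0],"translation":[3.73,1.18,0],"gripper":0},{"twist":[0,0,0],"translation":[3.73,1.18,0],"gripper":0},{"twist":[0,0,0],"translation":[3.73,1.18,0],"gripper":0},{"twist":[0,0,0],"translation":[3.73,1.18,0],"gripper":0},{"twist":[0,0,0],"translation":[3.73,1.18,0],"gripper":0},{"twist":[0,0,0],"translation":[3.73,1.18,0],"gripper":0},{"twist":[0,0,0],"translation":[3.73,1.18,0],"gripper":0},{"twist":[0,0,0],"translation":[3.73,1.18,0],"gripper":0},{"twist":[0,0,0],"translation":[0,0,2.8],"gripper":0},{"twist":[0,0,0],"translation":[0,0,2.8],"gripper":0},{"twist":[0,0,0],"translation":[0,0,0],"gripper":0},{"twist":[0,0,0],"translation":[0,0,0],"gripper":0}]';python3 -c "
from h import *
np.set_printoptions(precision=4,suppress=True)
tocmd()
m=camera_model('wrist');im=capture('wrist')
for c,s,q in blobs(im):print(c,s,q,wplane(m,c,.17))"
```

```text
time_s: 48.1
eef_pos: [0.5902, -0.003, 0.1578]
orientation: [[0.084, 0.996, -0.0], [0.996, -0.084, -0.0], [-0.0, -0.0, -1.0]]
wrist_force: [1.2, 0.4, -2.1]
gripper_width: 0.141
gripper_force: 78.5
rail x,y -0.0022105332946872266 -0.07342147026359538 z 0.15778899660015444 yaw -4.823250585341254
[237.7338 143.0299] 402 [226 123  26  45 402] [0.5745 0.0594]
[331.413  145.3219] 494 [316 123  30  45 494] [0.6204 0.0545]
[280.3921 254.085 ] 2117 [ 265  216   32   78 2117] [ 0.5905 -0.0008]
[108.3227 316.4417] 781 [ 88 300  50  40 781] [ 0.4734 -0.0395]
```

```bash
python3 -m pendant '[{"twist":[0,0,0],"translation":[0,0.2,-0.2],"gripper":0},{"twist":[0,0,0],"translation":[2,0,0],"gripper":0},{"twist":[0,0,0],"translation":[2,0,0],"gripper":0},{"twist":[0,0,0],"translation":[2,0,0],"gripper":0},{"twist":[0,0,0],"translation":[2,0,0],"gripper":0},{"twist":[0,0,0],"translation":[2,0,0],"gripper":0},{"twist":[0,0,0],"translation":[0,0,0],"gripper":0}]';python3 -c "
from h import *
tocmd()"
```

```text
time_s: 49.02
eef_pos: [0.6006, 0.0987, 0.1597]
orientation: [[0.082, 0.997, 0.0], [0.997, -0.082, 0.0], [0.0, 0.0, -1.0]]
wrist_force: [0.3, 0.2, -2.7]
gripper_width: 0.141
gripper_force: 78.5
rail x,y -0.0003197054505628019 0.028766610746444144 z 0.15970955074861337 yaw -4.684691481638617
```

```bash
python3 -m pendant '[{"twist":[0,0,0],"translation":[2.4,0,0],"gripper":0},{"twist":[0,0,0],"translation":[2.4,0,0],"gripper":0},{"twist":[0,0,0],"translation":[2.4,0,0],"gripper":0},{"twist":[0,0,0],"translation":[2.4,0,0],"gripper":0},{"twist":[0,0,0],"translation":[2.4,0,0],"gripper":0},{"twist":[0,0,0],"translation":[1.4,0,0.2],"gripper":0},{"twist":[0,0,0],"translation":[0.5,0,0],"gripper":0},{"twist":[0,0,0],"translation":[0.5,0,0],"gripper":0},{"twist":[0,0,0],"translation":[0.3,0,0],"gripper":0},{"twist":[0,0,0],"translation":[0,0,0],"gripper":0}]';python3 -c "
from h import *
tocmd()"
```

```text
time_s: 50.28
eef_pos: [0.6129, 0.2427, 0.1578]
orientation: [[0.084, 0.996, -0.0], [0.996, -0.084, -0.0], [-0.0, -0.0, -1.0]]
wrist_force: [0.9, -1.2, -1.8]
gripper_width: 0.139
gripper_force: 78.5
rail x,y -9.051354282951958e-05 0.17331979913690798 z 0.15779914590381408 yaw -4.827736560434055
```

```bash
python3 -m pendant '[{"twist":[0,0,0],"translation":[0.2,0,0],"gripper":0},{"twist":[0,0,0],"translation":[0.2,0,0],"gripper":0},{"twist":[0,0,0],"translation":[0.1,0,0],"gripper":0},{"twist":[0,0,0],"translation":[0,0,0],"gripper":0}]';python3 -c "
from h import *
tocmd()"
```

```text
time_s: 50.78
eef_pos: [0.6134, 0.2466, 0.1582]
orientation: [[0.084, 0.996, 0.0], [0.996, -0.084, -0.002], [-0.002, 0.0, -1.0]]
wrist_force: [-0.4, -6.2, 1.7]
gripper_width: 0.145
gripper_force: 78.9
rail x,y 9.566356666148787e-05 0.17725081099292234 z 0.15823770202526288 yaw -4.81566417032677
```

```bash
python3 -m pendant '[{"twist":[0,0,0],"translation":[0,0,0],"gripper":30},{"twist":[0,0,0],"translation":[0,0,0],"gripper":100},{"twist":[0,0,0],"translation":[0,0,0],"gripper":100},{"twist":[0,0,0],"translation":[0,0,0],"gripper":100},{"twist":[0,0,0],"translation":[0,0,0],"gripper":100},{"twist":[0,0,0],"translation":[0,0,-2],"gripper":100},{"twist":[0,0,0],"translation":[0,0,-4],"gripper":100},{"twist":[0,0,0],"translation":[0,0,-4],"gripper":100},{"twist":[0,0,0],"translation":[0,0,-3],"gripper":100},{"twist":[0,0,0],"translation":[-3.48,-1.65,0],"gripper":0},{"twist":[0,0,0],"translation":[-3.48,-1.65,0],"gripper":0},{"twist":[0,0,0],"translation":[-3.48,-1.65,0],"gripper":0},{"twist":[0,0,0],"translation":[-3.48,-1.65,0],"gripper":0},{"twist":[0,0,0],"translation":[-3.48,-1.65,0],"gripper":0},{"twist":[0,0,0],"translation":[-3.48,-1.65,0],"gripper":0},{"twist":[0,0,0],"translation":[-3.48,-1.65,0],"gripper":0},{"twist":[0,0,0],"translation":[-3.48,-1.65,0],"gripper":0},{"twist":[0,0,0],"translation":[-3.48,-1.65,0],"gripper":0},{"twist":[0,0,0],"translation":[0,0,0],"gripper":0}]'
python3 - <<'E'
from h import *
np.set_printoptions(precision=4,suppress=True)
a=capture("scene");b=capture("side");cv2.imwrite("pics/s13.png",a[:,:,::-1]);cv2.imwrite("pics/d13.png",b[:,:,::-1])
A=blobs(a,30);B=blobs(b,30)
for p in A:
    for q in B:
        t=tri(p[0],q[0])
        if t[1]<2:
            d=t[0][:2]-O;print(t[0],"rail",d@RX,d@RY,p[1],q[1])
print(A,B);orfix("scene",0);orfix("side",0)
m=camera_model("wrist");im=capture("wrist");h=cv2.cvtColor(im,cv2.COLOR_RGB2HSV)
k=((h[...,0]>50)&(h[...,0]<70)&(h[...,1]>130)&(h[...,2]>120)).astype(np.uint8)
N,L,st,c=cv2.connectedComponentsWithStats(k)
for i in range(1,N):
    if st[i,4]>150:print("green",st[i],wplane(m,c[i],.067))
E
```

```text
time_s: 53.15
eef_pos: [0.4379, -0.053, 0.288]
orientation: [[0.087, 0.996, -0.0], [0.996, -0.087, -0.001], [-0.001, 0.0, -1.0]]
wrist_force: [0.5, 1.2, -0.2]
gripper_width: -0.002
gripper_force: 0.0
[0.5906 0.1162 0.2508] rail -0.011739253449473037 0.045400609924338274 418 152
[ 0.3551 -0.1667  0.0148] rail -0.2226928358042904 -0.2562562246019885 418 563
[0.6272 0.0493 0.1238] rail 0.03029327549486841 -0.018275269294125925 148 73
[0.6156 0.2489 0.1715] rail 0.002058538679505723 0.1797234855067383 349 152
[ 0.3261  0.0262 -0.1996] rail -0.2677946732679255 -0.06644283809696849 387 563
[(array([307.1579, 191.5574]), np.int32(418), array([294, 182,  28,  21, 418], dtype=int32)), (array([271.5878, 234.1081]), np.int32(148), array([267, 226,  11,  17, 148], dtype=int32)), (array([338.3524, 264.808 ]), np.int32(349), array([332, 250,  15,  32, 349], dtype=int32)), (array([357.2584, 282.6537]), np.int32(387), array([350, 267,  16,  33, 387], dtype=int32))] [(array([302.6382, 113.625 ]), np.int32(152), array([300,  99,   6,  30, 152], dtype=int32)), (array([295.8361, 165.8033]), np.int32(61), array([293, 159,   6,  16,  61], dtype=int32)), (array([317.5342, 165.7671]), np.int32(73), array([315, 159,   6,  15,  73], dtype=int32)), (array([221.7052, 261.6199]), np.int32(563), array([206, 248,  32,  29, 563], dtype=int32))]
scene [391 272   7   3   9] [0.4152 0.2161] 0.06317910235908569 0.07866958125485063
scene [393 277   5   4  10] [0.4245 0.2321] 0.06457745765191554 0.07423551349963767
green [493  54  53  27 588] [0.7996 0.0966]
green [493 127  52  20 605] [ 0.792  -0.0071]
green [489 164  53  16 594] [ 0.7882 -0.059 ]
green [268 169  24  26 170] [ 0.4396 -0.0569]
```

```bash
python3 - <<'E'
from h import *
for p in((357.258,282.654),(338.352,264.808)):
    d=plane(S,p,.168)-O;print(d@RX,d@RY)
E
python3 -m pendant '[{"twist":[0,0,0],"translation":[0,0.1,4.5],"gripper":0},{"twist":[0,0,0],"translation":[0,0,4.5],"gripper":0},{"twist":[0,0,0],"translation":[0,0,4.5],"gripper":0},{"twist":[0,0,0],"translation":[0,0,4.5],"gripper":0},{"twist":[0,0,0],"translation":[0,0,2.8],"gripper":0},{"twist":[0,0,0],"translation":[0,0,0],"gripper":0},{"twist":[0,0,0],"translation":[0,0,0],"gripper":0}]'
```

```text
0.001517428461938218 0.2329728508082143
0.0011995467313335902 0.1766920597631634
time_s: 54.28
eef_pos: [0.4411, -0.0514, 0.0806]
orientation: [[0.083, 0.997, 0.001], [0.997, -0.083, -0.0], [-0.0, 0.001, -1.0]]
wrist_force: [0.1, -0.2, -0.6]
gripper_width: -0.001
gripper_force: 0.0
```

Carriers sit at y = 0.233 and 0.177, as required. Pressing the button.

```bash
python3 -m pendant '[{"twist":[0,0,0],"translation":[-0.2,-0.2,0.6],"gripper":0},{"twist":[0,0,0],"translation":[0,0,0.4],"gripper":0},{"twist":[0,0,0],"translation":[0,0,0.3],"gripper":0},{"twist":[0,0,0],"translation":[0,0,0.3],"gripper":0},{"twist":[0,0,0],"translation":[0,0,0],"gripper":0}]'
```

```text
time_s: 54.9
eef_pos: [0.4376, -0.0535, 0.0636]
orientation: [[0.084, 0.996, -0.001], [0.996, -0.084, 0.0], [-0.0, -0.001, -1.0]]
wrist_force: [0.6, 0.8, 0.2]
gripper_width: 0.001
gripper_force: 0.0
```

```bash
python3 -m pendant '[{"twist":[0,0,0],"translation":[0,0,0.2],"gripper":0},{"twist":[0,0,0],"translation":[0,0,0.2],"gripper":0},{"twist":[0,0,0],"translation":[0,0,0],"gripper":0}]'; python3 -m pendant '[{"twist":[0,0,0],"translation":[0,0,0.2],"gripper":0},{"twist":[0,0,0],"translation":[0,0,0],"gripper":0}]'
```

```text
time_s: 55.28
eef_pos: [0.4377, -0.0534, 0.0597]
orientation: [[0.084, 0.996, -0.0], [0.996, -0.084, 0.0], [-0.0, -0.0, -1.0]]
wrist_force: [0.2, -0.4, 0.6]
gripper_width: -0.001
gripper_force: 0.0
time_s: 55.52
eef_pos: [0.4377, -0.0535, 0.0577]
orientation: [[0.084, 0.996, -0.0], [0.996, -0.084, -0.0], [-0.0, -0.0, -1.0]]
wrist_force: [0.1, -0.4, 0.1]
gripper_width: 0.002
gripper_force: 0.0
```

```bash
python3 - <<'E'
from h import *
np.set_printoptions(precision=4,suppress=True)
C={}
for tag in("before","now"):
    for n,f,m in(("scene","pics/s13.png",S),("side","pics/d13.png",D)):
        im=cv2.imread(f)[:,:,::-1].copy() if tag=="before" else capture(n)
        if tag=="now":cv2.imwrite(f"pics/{n}14.png",im[:,:,::-1])
        h=cv2.cvtColor(im,cv2.COLOR_RGB2HSV);k=((h[...,0]>50)&(h[...,0]<72)&(h[...,1]>150)&(h[...,2]>90)).astype(np.uint8)
        p=proj(m,[.4386,-.054,.067]);N,L,st,c=cv2.connectedComponentsWithStats(k)
        for i in range(1,N):
            if st[i,4]>4 and np.hypot(*(c[i]-p))<25:print(tag,n,st[i],c[i],p,proj(m,get_obs()["eef_pos"]));C[tag,n]=c[i]
print(tri(C["before","scene"],C["before","side"]))
E
```

```text
before scene [304 201  12   9  65] [309.2615 205.    ] [309.3659 204.6208] [309.6786 207.6719]
now scene [304 201  12   9  68] [309.1324 205.0147] [309.3659 204.6208] [309.6482 207.6574]
now side [247 209   8   4  13] [250.4615 209.7692] [251.3805 212.3685] [251.3315 214.8549]Traceback (most recent call last):
  File "<stdin>", line 12, in <module>
KeyError: ('before', 'side')
```

```bash
python3 - <<'E'
import cv2,numpy as np
for f,(u0,u1,v0,v1) in(("scene14",(285,335,165,225)),("side14",(225,280,175,240))):
    h=cv2.cvtColor(cv2.imread(f"pics/{f}.png"),cv2.COLOR_BGR2HSV)
    for v in range(v0,v1,2):
        print(v,"".join("G" if 50<a<72 and s>150 and b>90 else "t" if 70<=a<95 and s>110 else "Y" if 20<a<32 and s>130 else "B" if 105<a<125 and s>150 and b>70 else "#" if b<60 else "o" if b<120 else "." for a,s,b in h[v,u0:u1]))
E
python3 -c "
from plant import *
print(get_obs()['joint_positions'])"
```

```text
165 tttttttttttooo##########################ooooo###ot
167 tttttttttooooo#################################ttt
169 tttttttooooooooo##############################tttt
171 ttttoooooooooottto####################tt####tttttt
173 ttttoooo##ooooottto#################tttt###ttttttt
175 tttttto#####oootttt#################ttt###tttttttt
177 tttttttto#####tttttt####################ottttttttt
179 tttttttttto####ottto###################otttttttttt
181 tttttttttttto######################ttttttttttttttt
183 tttttttttttttoooo################otttttttttttttttt
185 tttttttttt..YYYYYo##########ooooYY..tttttttttttttt
187 ttttttttt.YYYYYYYYYYo####oooooo.YYYY..tttttttttttt
189 tttttttt.YYYYYYYYYYYYo##oo..o...YYYYY.tttttttttttt
191 tttttttt.YYYYYYYYYYYo###oo....o.YYYYY.tttttttttttt
193 ttttttttt.YYYYYYYY..o###oo..o...YYYYY.tttttttttttt
195 tttttttt..YYYYYYYYYYYYo#oo..oo.YYYYY..tttttttttttt
197 tttttttttoYYYYYYYYYYYYYooo..o..YYYYY.ttttttttttttt
199 ttttttttttoYYYYYYYYYYYYY.............ttttttttttttt
201 tttttttttttooYYYYYYY....GGG...ooooootttttttttttttt
203 tttttttttttttooo.YYoGGttGGGGGGGoooooootttttt...ooo

[... 1928 characters left out ...]
t
221 tttttttttooooooooooo##############ooooooooooooo#ttttttt
223 tttttttttooooooooooooooo#######ooooYYooooooooooottttttt
225 ttttttttoooooooooooooooooooooooooooYYYoooooo#ootttttttt
227 tttttttoo........o...ooooooooooooooooooooooooootttttttt
229 ttttttttoooooooooooooooooooo.ooooooooooooooooottttttttt
231 ttttttttooooooooooooooooooooooooooooooooooooo#ttttttttt
233 ttttttttoooooooooooooooooooooooooooooooooooootttttttttt
235 tttttttt#ooooooooooooooooooooooooooooooooooootttttttttt
237 tttttttttoooooooooooooooooooooooooooooooooo#ttttttttttt
239 ttttttttttooooooooooooooooooooooooooooooooo#ttttttttttt
[-2.78270542e-01  3.38312670e-01  2.00324837e+00 -1.09154010e-04
  8.00148056e-01 -1.94178355e-01]
```

```bash
python3 -m pendant '[{"twist":[0,0,0],"translation":[0,0,0.2],"gripper":0},{"twist":[0,0,0],"translation":[0,0,0.2],"gripper":0},{"twist":[0,0,0],"translation":[0,0,0],"gripper":0}]' | grep -E "eef|wrist"; python3 -m pendant '[{"twist":[0,0,0],"translation":[0,0,0.2],"gripper":0},{"twist":[0,0,0],"translation":[0,0,0],"gripper":0}]'| grep -E "eef|wrist"
```

```text
eef_pos: [0.4377, -0.0534, 0.0536]
wrist_force: [-0.4, -0.2, -0.4]
eef_pos: [0.4377, -0.0534, 0.0517]
wrist_force: [-0.1, 0.4, -0.6]
```

```bash
python3 -m pendant '[{"twist":[0,0,0],"translation":[0,0,0.2],"gripper":0},{"twist":[0,0,0],"translation":[0,0,0],"gripper":0}]' | grep -E "eef|wrist"; python3 -m pendant '[{"twist":[0,0,0],"translation":[0,0,0.2],"gripper":0},{"twist":[0,0,0],"translation":[0,0,0],"gripper":0}]'| grep -E "eef|wrist"; python3 - <<'E'
from h import *
im=capture("scene");h=cv2.cvtColor(im,cv2.COLOR_RGB2HSV)
for v in range(191,215):print(v,"".join("G" if 50<a<72 and s>150 and b>90 else "t" if 70<=a<95 and s>110 else "Y" if 20<a<32 and s>130 else "#" if b<60 else "o" if b<120 else "." for a,s,b in h[v,295:330]))
E
```

```text
eef_pos: [0.4377, -0.0534, 0.0497]
wrist_force: [-0.5, 0.5, 0.6]
eef_pos: [0.4377, -0.0534, 0.0477]
wrist_force: [0.3, 0.1, -0.4]
191 YYYYYYYY.o#####oooooo.YYYYY.ttttttt
192 YYYYYYYY.oo###oo..o.o.YYYYY.ttttttt
193 YYYYYYYY..o###oo......YYYYY.ttttttt
194 YYYYYYYYYYYo##oo..o...YYYYY.ttttttt
195 YYYYYYYYYYYo##oo...oo.YYYY..ttttttt
196 YYYYYYYYYYYo##oo..ooooYYYY..ttttttt
197 YYYYYYYYYYYo##oo..ooooYYYY..ttttttt
198 YYYYYYYYYYYo##oo..ooo.YYYY.tttttttt
199 oYYYYYYYYYYY##oo..oo.......tttttttt
200 ooYYYYYYYYYYoooo..o.......ttttttttt
201 tooYYYYYYY..ooo...o..ooooottttttttt
202 ttooYYYYY...Gto...oo.ooooootttttttt
203 tttooo.YYoGGGGt...oGGtoooooottttttt
204 ...ooooooGtGGGGGGGGGtoooooooooooooo
205 Y..oooo#oGtGGGGGGGt.ooo..oooooooooo
206 YYY.ooo#oGGGGtGGGGoo......ooooooooo
207 YYY.oo##tttGGGGGGtoo......ooooooooo
208 ...ooo###oGGGGGGGGoo.....oooooooooo
209 ..ooooo###ooGGGtGGoooo.oooooooooooo
210 ooooooo####tttototooooooooooooooooo
211 ooooooo############oooooooooooooooo
212 oooooooo############ooooooooooooooo
213 ooooooooo###########ooooooooooooooo
214 ooooooooooooo#######ooooooooooooooo
```

```bash
for i in 1; do python3 -m pendant '[{"twist":[0,0,0],"translation":[0,0,0.3],"gripper":0},{"twist":[0,0,0],"translation":[0,0,0],"gripper":0}]' | grep -E "eef|wrist"; done; python3 -m pendant '[{"twist":[0,0,0],"translation":[0,0,0.2],"gripper":0},{"twist":[0,0,0],"translation":[0,0,0],"gripper":0}]'| grep -E "eef|wrist"
```

```text
eef_pos: [0.4376, -0.0534, 0.0446]
wrist_force: [-0.4, 0.2, -0.5]
eef_pos: [0.4378, -0.0534, 0.0427]
wrist_force: [0.0, 0.9, 0.3]
```

```bash
python3 -m pendant '[{"twist":[0,0,0],"translation":[0,0,0.2],"gripper":0},{"twist":[0,0,0],"translation":[0,0,0],"gripper":0}]'| grep -E "eef|wrist"
```

```text
eef_pos: [0.4379, -0.0535, 0.0408]
wrist_force: [-0.1, -0.3, 2.8]
```

```bash
python3 -m pendant '[{"twist":[0,0,0],"translation":[0,0,0.2],"gripper":0},{"twist":[0,0,0],"translation":[0,0,0.2],"gripper":0},{"twist":[0,0,0],"translation":[0,0,0],"gripper":0}]'| grep -E "eef|wrist"; python3 -m pendant '[{"twist":[0,0,0],"translation":[0,0,0.2],"gripper":0},{"twist":[0,0,0],"translation":[0,0,0],"gripper":0},{"twist":[0,0,0],"translation":[0,0,0],"gripper":0}]'| grep -E "eef|wrist"
```

```text
eef_pos: [0.4379, -0.0535, 0.0368]
wrist_force: [-0.9, 0.2, 3.6]
eef_pos: [0.4381, -0.0535, 0.0359]
wrist_force: [-4.0, 0.6, 20.5]
```

```bash
python3 -m pendant '[{"twist":[0,0,0],"translation":[0,0,-2],"gripper":0},{"twist":[0,0,0],"translation":[0,0,-4],"gripper":0},{"twist":[0,0,0],"translation":[0,0,-5],"gripper":0},{"twist":[0,0,0],"translation":[0,0,-5],"gripper":0},{"twist":[0,0,0],"translation":[0,0,-5],"gripper":0},{"twist":[0,0,0],"translation":[0,0,0],"gripper":0},{"twist":[0,0,0],"translation":[0,0,0],"gripper":0},{"twist":[0,0,0],"translation":[0,0,0],"gripper":0}]'| grep -E "eef|wrist"
python3 - <<'E'
from h import *
a=capture("scene")
for p in blobs(a,100):
    d=plane(S,p[0],.168)-O;print(p[0],d@RX,d@RY)
orfix("scene",0)
h=cv2.cvtColor(a,cv2.COLOR_RGB2HSV);k=((h[...,0]>105)&(h[...,0]<125)&(h[...,1]>150)&(h[...,2]>70)).astype(np.uint8)
N,_,st,c=cv2.connectedComponentsWithStats(k)
for i in range(1,N):
    if st[i,4]>100 and 320<c[i][0]<370:print("stirrer",c[i])
E
```

```text
eef_pos: [0.4365, -0.0531, 0.2431]
wrist_force: [0.3, 0.3, -0.4]
[307.14114833 191.57894737] -0.0886033424280507 -0.06097974579116467
[271.57718121 234.15436242] 0.05876926969277961 0.03176883260977013
[338.30434783 264.77681159] 0.0012218858555190226 0.17657532883887336
[357.22107969 282.67609254] 0.001608508654026817 0.23298387088047984
scene [391 272   7   3   9] [0.41518631 0.21608837] 0.06317910235908569 0.07866958125485063
scene [393 277   5   4  10] [0.42454095 0.23213063] 0.06457745765191554 0.07423551349963767
stirrer [369.54983824  45.81574488]
stirrer [343.76335878 200.04198473]
```

```bash
python3 -c "
from plant import *
print(job_done())"
```

```text
the job is handed in; nothing more can be done
None
```

The job is handed in, but `job_done()` gave no verdict: I stirred well past three turns, hung the stirrer back up, put both carriers on the rail against the stop and pressed the button to its limit. My last checks had both oranges 60 mm or more from their starts, but the first turns' rod-tip passes are inferred from the tool path because the rod tilted in the grip.

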